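Put the tea mill's two stones back on its drive

TASK

Put the cleaned tea mill back together: set the lower stone face down on the drive spigot and turn it under light pressure until its slots drop over the four lugs and it lies flush on the deck, then set the upper stone face down on the lower one, flush, with its stop arm between the two stop posts. The stones chip, so let them down gently instead of dropping or ramming them, and leave everything else on the cabinet where it stands.

Things in the scene. Friction and masses are not known exactly. Their poses are not given: they have to be found in the camera images.
- mill: Electric tea mill, fixed: a dark wooden drum with a steel deck, 160 mm in diameter, 62 mm high; a rim 4 mm high, 3.5 mm wide runs round the deck's edge. Origin: centre of its underside; z up, x from the drive's axis towards the two stop posts (a small drawer is on the opposite side).
- deck (a point): Centre of the mill's deck, on the drive's axis, 62 mm above the cabinet top; axes as mill. The fully home lower stone has its origin here.
- spigot (a point): Top centre of the brass drive spigot in the middle of the deck, 11 mm above it: a boss 40 mm in diameter with a 2.5 mm chamfer, and round its foot four lugs at right angles, 7 mm wide, 6 mm high, reaching 29 mm from the axis. Motor gearing holds it against turning (0.8 N m); it may have stopped at any angle, and this point's axes (those of the mill) do not tell which.
- posts (a point): Point midway between the tops of the two steel stop posts, 66 mm from the axis along the mill's +x, 36 mm above the deck. The posts are 10 mm in diameter, centres 17 mm to either side of it along the mill's y, 24 mm clear between them.
- lower_stone: Lower millstone, grey, about 0.3 kg, lying face down. Flange 84 mm in diameter, 18 mm thick; on it a hub (see hub). Origin: centre of the underside, z up. In the underside a round recess 42 mm in diameter, 12 mm deep, and four slots 11 mm wide running out from it along the body's +x, -x, +y, -y.
- hub (a point): Centre of the top of the lower stone's hub, 34 mm above its underside. The hub is round, 36 mm in diameter, 16 mm high, chamfered 2.5 mm: grip the stone here. On the spigot with slots and lugs out of line it rests on the lugs, 6 mm too high; turned until they agree within 4 degrees (never over 45 degrees away) it drops home.
- upper_stone: Upper millstone, grey, steel band, wooden neck, about 0.45 kg, lying face down. Flange 84 mm in diameter, 26 mm thick. Origin: centre of the underside, z up. In the underside a round recess 38 mm in diameter, 17 mm deep, goes over the lower stone's hub; fully home its origin is 18 mm above the lower stone's. A stop arm runs out along its +x (see arm).
- neck (a point): Centre of the top of the upper stone's hopper neck, 54 mm above its underside: round, 44 mm in diameter, 28 mm high, the place to grip it.
- arm (a point): Point on the upper stone's steel stop arm, 66 mm from the stone's centre along its +x, 14 mm above its underside. The arm is 12 mm wide, 12 mm high (8 to 20 mm above the underside) and ends 74 mm from the centre. In the finished mill this point lies midway between the posts.
- canister: Pewter canister with a screw-top lid, 78 mm in diameter, 106 mm high, loose; bystander. Origin: centre of the underside.
- whisk_a: Bamboo whisk standing head-up on its 25 mm handle, 58 mm wide at the head, 108 mm high, loose; bystander. Origin: centre of the underside.
- whisk_b: Second bamboo whisk, the same; bystander. Origin: centre of the underside.
- whisk_holder: White porcelain whisk holder, 60 mm in diameter, 79 mm high, loose; bystander. Origin: centre of the underside.
- sweets_dish: Speckled stoneware sweets dish, 144 mm in diameter, 30 mm high, loose; bystander. Origin: centre of the underside.
- tea_bowl: Dark tea bowl, 120 mm in diameter, 75 mm high, loose; bystander. Origin: centre of the underside.
- mill_brush: Flat brush for the mill, lying, about 170 mm long along its x axis, 36 mm wide, 13 mm high, loose; bystander. Origin: on its underside near the middle.
There are look-alikes about, which are no part of the job. What is shaped like the upper_stone but pink is not meant.

How it is judged (in metres and radians):
On the way, in this order (a step that is already met when the one before it is completed fails the run):
1. the lower stone has dropped over the drive lugs and lies flush on the deck (z of lower_stone in the frame of deck between -0.003 and 0.002 m and horizontal distance between lower_stone and deck below 0.003 m and angle between lower_stone's own z axis and vertical below 0.04 rad), for 0.2 s.
2. the upper stone lies flush on the lower one with its stop arm between the posts (all of step 1 and z of upper_stone in the frame of lower_stone between 0.015 and 0.02 m and horizontal distance between upper_stone and lower_stone below 0.003 m and angle between upper_stone's own z axis and vertical below 0.04 rad and y of arm in the frame of deck between -0.01 and 0.01 m and x of arm in the frame of deck above 0.05 m), for 0.2 s.
At the end, for the whole second after the job is handed in: Lower stone flush on the deck (within 2 mm, centred within 3 mm); upper stone flush on it (origin 15 to 20 mm above the lower's, centred within 3 mm), its arm point within 10 mm of the line midway between the posts; both level within 0.04 rad, released and at rest (all of step 2 and linear speed of each of lower_stone, upper_stone below 0.01 m/s and contact force between the fingers and lower_stone below 0.1 N and contact force between the fingers and upper_stone below 0.1 N); the robot touches nothing.
It fails at once if a stone is dropped: it moves faster than 0.45 m/s over the mill within 40 mm of where it is to rest ((linear speed of lower_stone above 0.45 m/s and horizontal distance between lower_stone and deck below 0.06 m and z of lower_stone in the frame of deck below 0.04 m) or (linear speed of upper_stone above 0.45 m/s and horizontal distance between upper_stone and deck below 0.06 m and z of upper_stone in the frame of deck below 0.058 m)).
It fails at once if a stone is rammed: more than 120 N between it and the mill or the other stone (contact force between any of lower_stone, upper_stone and mill above 120 N or contact force between upper_stone and lower_stone above 120 N).
It fails at once if a canister, whisk, holder, dish, bowl or brush is moved more than 30 mm (distance of any of canister, whisk_a, whisk_b, whisk_holder, sweets_dish, tea_bowl, mill_brush from where it was at the start of the episode above 0.03 m).
It also fails if it takes over 72 s, if anything falls off the work surface, if the arm or the gripper's body presses on something with over 40 N, if the wrist force passes 120 N, or if a joint passes its speed limit or range.

ROBOT

A 6-joint arm with a two-finger parallel gripper is mounted at the origin on the work surface. World frame = base frame: x ahead of the robot, y to its left, z up, the work surface at z = 0. Lengths are in mm, angles in degrees, forces in N, time in s.
With the tool pointing down it reaches from about 225 to 725 mm from the base axis. Payload 3.1 kg.
Tool frame: the origin (TCP) lies midway between the tips of the shut fingers; the grasp point (between the pads) lies 19 mm behind it (env.grip_point_offset is the z of the grasp point in the tool frame, in mm); z points along the fingers, y is the direction in which the jaws open and shut (so a half turn about z gives the same grasp; the last joint's range is limited). The gripper opens to 85 mm and grips with 20 to 120 N. Pads are 22 mm wide; open, the fingers measure 114 mm over their backs; the gripper's body (76 mm by 85 mm) begins 54 mm behind the grasp point. The pads swing forward as they close: fully open they stand 13 mm farther back than shut.
Start: joints at [57.594, 2.75, 5.684, 92.934, 0, 82.678], TCP at [222.578, 475.475, 231.312] pointing down, gripper open.
Joint ranges: [-166.93, 166.93], [-56.73, 111.36], [-69.38, 81.34], [-121.58, 131.49], [-85.45, 84.26], [-180, 180]. Speed limits (degrees/s): [159.86, 159.86, 180, 180, 180, 180].

INTERFACE

Orientations are given as a 3x3 rotation matrix whose columns are the frame's x, y, z axes.
In Python, from bench import env gives the robot as it stands.
- The arm moves only by the tool move_arm, never from a script. Its argument "increments" is a list of rows, each an object with "offset": the shift along the world's x, y, z in cm, a list of three; "turn": the turn, a rotation vector about the world's x, y, z in rad, a list of three; "fingers": the closure, from 0 (fully open) to 1 (shut). In form: [{"offset": [tx, ty, tz], "turn": [wx, wy, wz], "fingers": fingers}, ...]. A call has 1 to 8 rows; each row shifts and turns the commanded pose from where the row before left it; what a row does not reach is not made up. A row lasts 1/12 s, in which the tool goes at most 41.7 mm and 7.16 degrees, less where a joint would pass 70% of its speed; a pose out of reach is approached as far as the arm can. A call is refused whole if a number of a shift passes 4.17 or a number of a turn 0.125, either way. A call with a gripper value outside its range is refused whole. The fingers move at their own pace and stop on an object; the grip force is fixed at half the most. Time passes only in rows, so rows that do not move let the fingers close. It gives the time, the measured TCP pose, the force and the opening at its end, in the units of the state.
- env.get_state(): the state, without advancing time (a new reading comes with each control period).
- env.grab_frame(name): name is "scene" or "side" or "wrist"; returns a dict with "image" (400x640x3 uint8, blue, green, red), "fx", "fy", "cx", "cy" (pixels), "k1" (the pictures are not rectified: a ray, as slopes to the right and down, at radius r is drawn at 1 + k1 r^2 times it, then the intrinsics apply), "R" (3x3) and "t" (3): a world point X has camera coordinates R X + t. Camera axes: x right, y down, z forward; pixel columns grow to the right and rows downward; lengths in mm; the calibration is good to about 2 mm. A picture is of the moment at which its call begins. There is no depth.
- env.close_job(): hands the job in, once; it reports no verdict.
The state is a dict: "time_s": time; "joint_pos": joint angles; "dq": joint speeds; "tau": joint torques, N m; "position": TCP position; "tool_rot": TCP orientation; "contact_force": force on the tool from outside, world axes, zero at the start; "torque": the same for the moment, N m; "opening": finger opening in mm.
Only numpy, scipy, OpenCV 4.12 (cv2) and the standard library are available. Lean on these libraries where they do the work, as an engineer would, in place of code of your own. Each camera call takes 0.05 s, during which the arm holds its last target.

## Working session

There is one attempt and no reset: what is moved stays moved. The work goes in short steps, Python scripts to look and compute and a tool call to move; the robot and the scene stay as the last step left them, time stands still between calls to the robot, and variables do not carry over. Pictures are saved under pics/ and viewed, and the job is handed in when it is done.

Besides the shell and the picture viewer there is one more tool, called after "Emit:" as name(argument=value, ...), one argument or row to a line, values as JSON. move_arm: Moves the arm, as the interface text tells. Its arguments: {"type":"object","properties":{"increments":{"type":"array"}},"required":["increments"]}

```bash
mkdir -p pics; ls; cat > h.py <<'E'
import numpy as np, cv2
from bench import env
def shot(n,f):
    d=env.grab_frame(n); cv2.imwrite('pics/'+f+'.png',d['image']); 
    np.savez('pics/'+f+'.npz',**{k:d[k] for k in d}); return d
def load(f): return dict(np.load('pics/'+f+'.npz'))
def ray(d,u,v):
    xd=np.array([(u-d['cx'])/d['fx'],(v-d['cy'])/d['fy']]);x=xd.copy()
    for _ in range(30): x=xd/(1+d['k1']*(x@x))
    R=np.array(d['R']);t=np.array(d['t']).ravel()
    return -R.T@t, R.T@np.array([x[0],x[1],1])
def pz(d,u,v,z):
    c,r=ray(d,u,v); return c+r*(z-c[2])/r[2]
def proj(d,X):
    c=np.array(d['R'])@np.array(X)+np.array(d['t']).ravel(); x=c[:2]/c[2]; x=x*(1+d['k1']*(x@x))
    return np.array([x[0]*d['fx']+d['cx'],x[1]*d['fy']+d['cy']])
def crop(f,u0,v0,u1,v1,s,out):
    im=cv2.imread('pics/'+f+'.png')[v0:v1,u0:u1]; cv2.imwrite('pics/'+out+'.png',cv2.resize(im,None,fx=s,fy=s,interpolation=cv2.INTER_CUBIC))
E
python3 - <<'E'
from h import *
for n in('scene','side','wrist'):
    d=shot(n,n+'0'); print(n,d['fx'],d['k1'],np.round(-np.array(d['R']).T@np.array(d['t']).ravel()))
s=env.get_state();print(s['time_s'],s['opening'],s['contact_force'],env.grip_point_offset); print(np.round(s['tool_rot'],3))
E
```

```text
pics
scene 446.6775015212355 0.0007879846803338148 [1432.  286. 1158.]
side 517.3478492583224 -0.11662669598361765 [-275. 1139. 1263.]
wrist 294.4567745251067 -0.03641647798971935 [151. 509. 373.]
0.15 85.16590233424573 [-1.02641866  0.0178136   0.59488121] -18.700000000000003
[[-0.906  0.424 -0.001]
 [ 0.424  0.906 -0.002]
 [ 0.    -0.002 -1.   ]]
```

View pics/scene0.png

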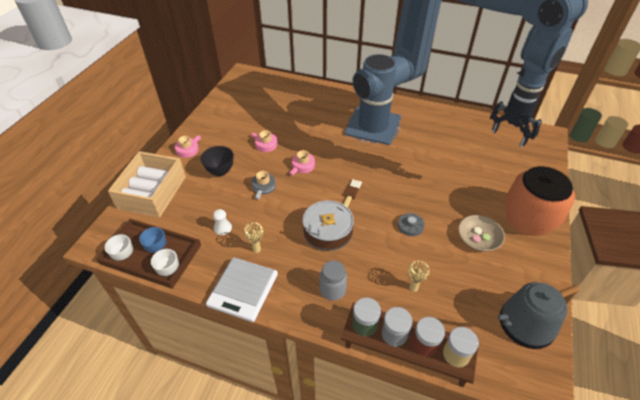

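View pics/side0.png

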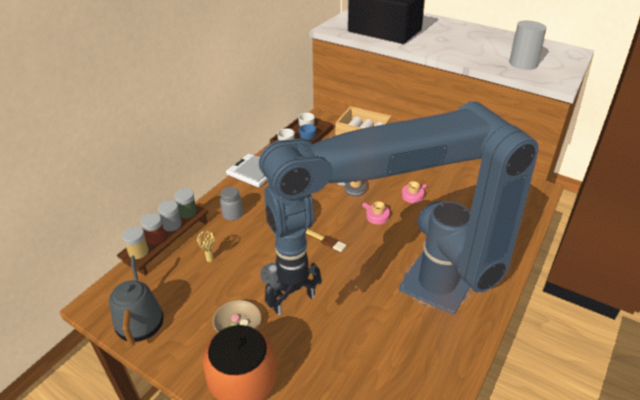

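View pics/wrist0.png

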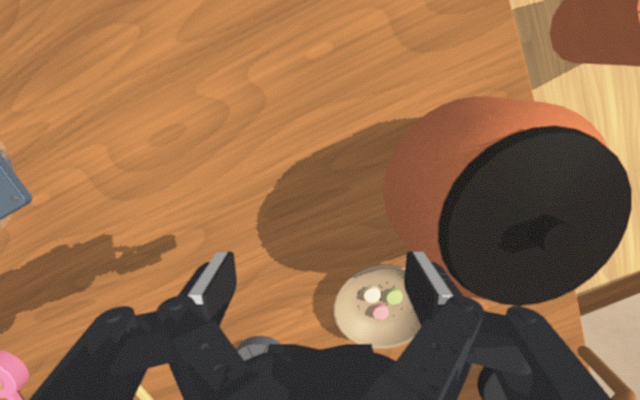

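In the scene view, the lower stone is at (411,224) and the mill at (328,226). Four pieces are shaped like the upper stone: three pink ones at (187,146), (265,140) and (303,162), and a grey one at (263,183). The grey one fits the description, so I'll confirm it in an enlarged crop.

```bash
python3 - <<'E'
from h import *
crop('scene0',160,120,320,220,5,'c1'); crop('scene0',290,170,450,270,5,'c2')
E
```

```text
(no output)
```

View pics/c1.png

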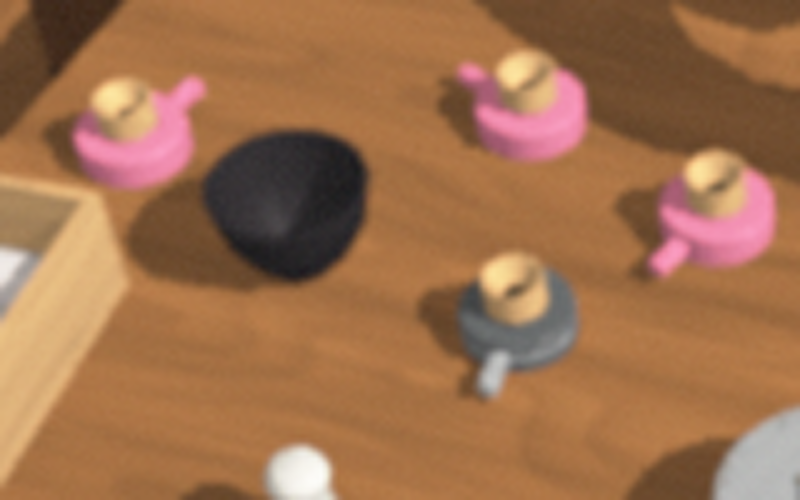

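View pics/c2.png

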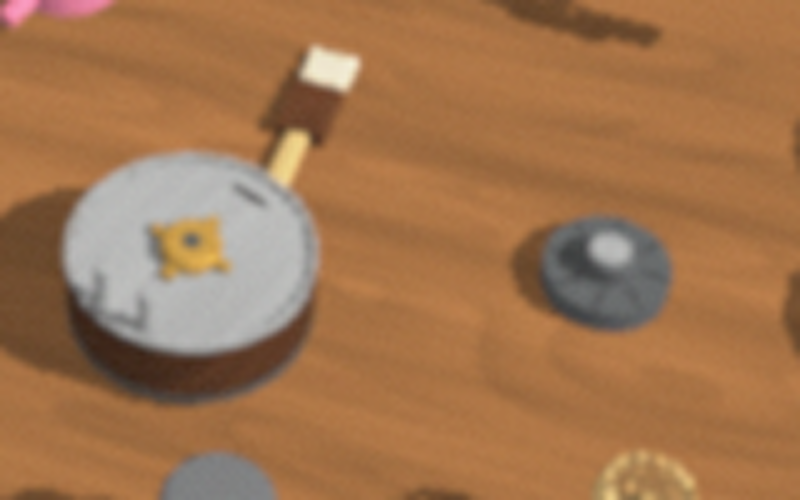

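The crop confirms it: the grey stone with the steel arm at (263,183) is the upper stone, and the pink ones are decoys. The spigot is at about (328,218), the hub at (412,220), and the posts are at the mill's lower-left edge. Next I'll estimate positions.

```bash
python3 - <<'E'
from h import *
d=load('scene0')
for n,u,v,z in [('spigot',328.2,218.2,73),('hub',411.8,220,34),('neck',263,175,54),('armtip',258,198,14),('canister',333,270,106),('whiskb',418,270,108),('dish',481,232,30),('brushtip',356,184,7),('holder',220,213,79),('postA',309,227,98),('postB',316,232,98)]:
    print(n,np.round(pz(d,u,v,z)))
E
```

```text
spigot [583.   8.  73.]
hub [469. 256.  34.]
neck [ 460. -275.   54.]
armtip [ 532. -265.   14.]
canister [780.  89. 106.]
whiskb [703. 310. 108.]
dish [441. 473.  30.]
brushtip [349.  33.   7.]
holder [ 682. -320.   79.]
postA [654. -29.  98.]
postB [665.  -3.  98.]
```

Emit:
move_arm(
  increments=[
    {"offset":[2.8,-2.5,0],"turn":[0,0,0],"fingers":0},
    {"offset":[2.8,-2.5,0],"turn":[0,0,0],"fingers":0},
    {"offset":[2.8,-2.5,0],"turn":[0,0,0],"fingers":0},
    {"offset":[2.8,-2.5,0],"turn":[0,0,0],"fingers":0},
    {"offset":[2.8,-2.5,0],"turn":[0,0,0],"fingers":0},
    {"offset":[2.8,-2.5,0],"turn":[0,0,0],"fingers":0},
    {"offset":[2.8,-2.5,0],"turn":[0,0,0],"fingers":0},
    {"offset":[2.8,-2.5,0],"turn":[0,0,0],"fingers":0},
  ],
)

```text
time_s: 0.82
position: [447.5, 273.9, 231.0]
tool_rot: [[-0.906, 0.424, -0.0], [0.424, 0.906, -0.0], [0.0, -0.0, -1.0]]
contact_force: [0.2, 0.3, -0.3]
opening: 85.9
```

```bash
python3 - <<'E'
from h import *
d=shot('wrist','w1')
s=env.get_state();print(s['time_s'],s['position'],s['joint_pos']); print(np.round(s['tool_rot'],3))
E
```

```text
0.8667 [452.84232745 269.14533252 230.28126081] [23.64969221  2.92771386  5.74968238 92.71963431 -0.3659126  49.10474344]
[[-0.903  0.43   0.004]
 [ 0.43   0.903 -0.005]
 [-0.006 -0.003 -1.   ]]
```

View pics/w1.png

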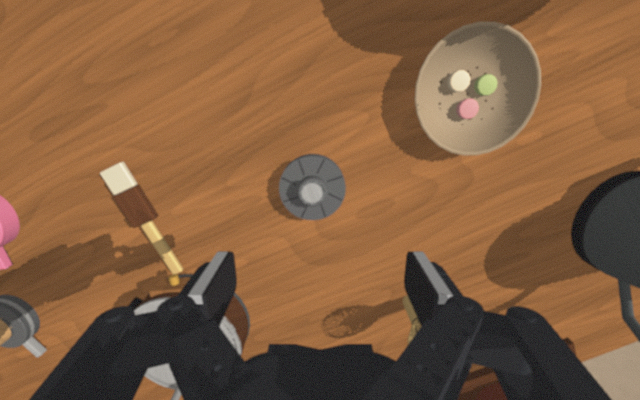

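```bash
python3 - <<'E'
from h import *
d=load('w1'); crop('w1',265,140,365,230,8,'c3'); print(pz(d,312,192,34), pz(d,312,187,18))
E
```

```text
[466.0961098  255.19029567  34.        ] [464.40842288 255.53802508  18.        ]
```

View pics/c3.png

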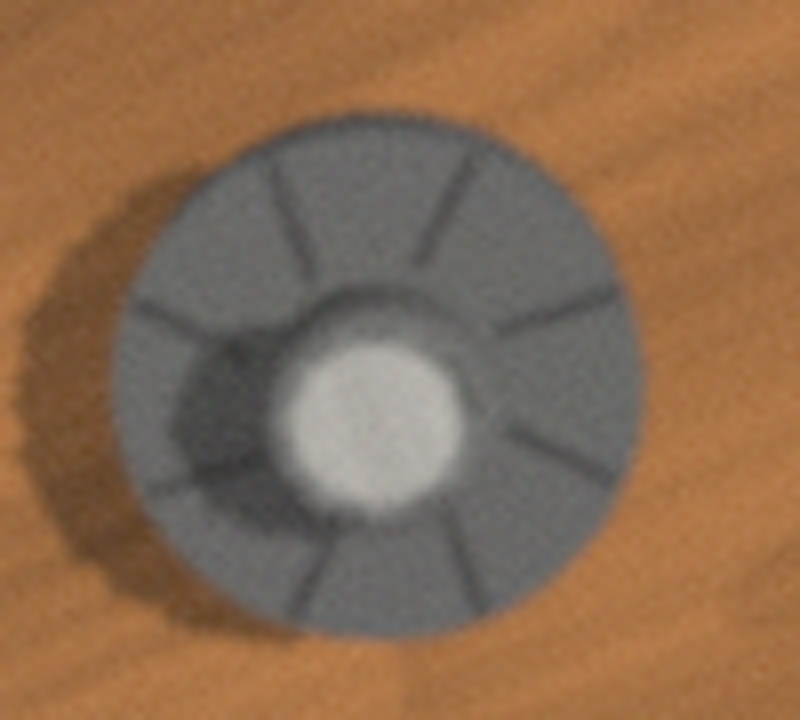

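Emit:
move_arm(
  increments=[
    {"offset":[1.0,-1.0,-2],"turn":[0,0,0],"fingers":0},
    {"offset":[0.95,-1.05,-3],"turn":[0,0,0],"fingers":0},
    {"offset":[0,0,-3],"turn":[0,0,0],"fingers":0},
    {"offset":[0,0,-1],"turn":[0,0,0],"fingers":0},
    {"offset":[0,0,0],"turn":[0,0,0],"fingers":0},
    {"offset":[0,0,0],"turn":[0,0,0],"fingers":0},
    {"offset":[0,0,0],"turn":[0,0,0],"fingers":0},
  ],
)

```text
time_s: 1.45
position: [466.8, 255.8, 143.3]
tool_rot: [[-0.906, 0.423, 0.003], [0.423, 0.906, 0.001], [-0.002, 0.002, -1.0]]
contact_force: [-0.0, -0.1, 0.5]
opening: 85.3
```

```bash
python3 - <<'E'
from h import *
d=shot('wrist','w2')
s=env.get_state();print(s['time_s'],s['position'],s['joint_pos']); print(np.round(s['tool_rot'],3))
print(proj(d,[466,255,34]))
E
```

```text
1.5 [467.18037232 255.98570812 143.86108504] [ 2.15051019e+01  3.51314755e+00 -3.46800038e+00  8.27797552e+01
  7.92368354e-04  4.65374562e+01]
[[-0.906  0.423  0.004]
 [ 0.423  0.906  0.002]
 [-0.003  0.003 -1.   ]]
[317.88926694 193.54595104]
```

View pics/w2.png

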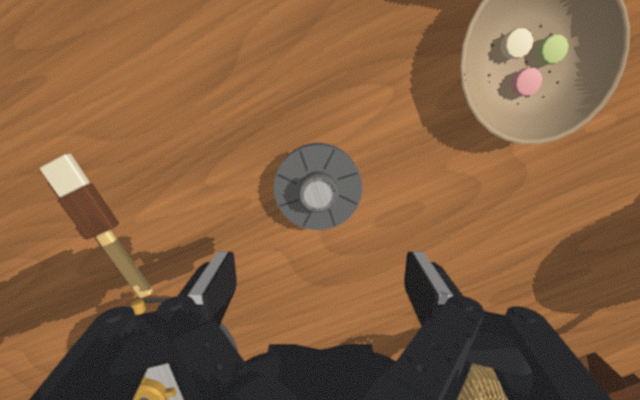

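Emit:
move_arm(
  increments=[
    {"offset":[0,0,-3],"turn":[0,0,0],"fingers":0},
    {"offset":[0,0,-3],"turn":[0,0,0],"fingers":0},
    {"offset":[0,0,-2.5],"turn":[0,0,0],"fingers":0},
    {"offset":[0,0,-1.5],"turn":[0,0,0],"fingers":0},
    {"offset":[0,0,-0.8],"turn":[0,0,0],"fingers":0},
    {"offset":[0,0,-0.5],"turn":[0,0,0],"fingers":0},
    {"offset":[0,0,0],"turn":[0,0,0],"fingers":0},
    {"offset":[0,0,0],"turn":[0,0,0],"fingers":0},
  ],
)

```text
time_s: 2.17
position: [467.3, 255.6, 30.1]
tool_rot: [[-0.906, 0.424, 0.003], [0.424, 0.906, 0.001], [-0.002, 0.002, -1.0]]
contact_force: [0.2, -0.6, 0.9]
opening: 85.3
```

```bash
python3 - <<'E'
from h import *
d=shot('wrist','w3'); s=env.get_state();print(s['position'],s['contact_force'])
E
```

```text
[467.56757182 255.66698219  30.29512924] [-0.35051368 -0.00140911  0.1628356 ]
```

View pics/w3.png

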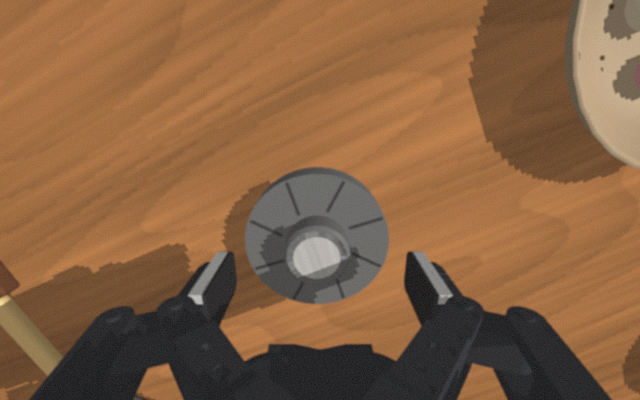

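```bash
python3 - <<'E'
from h import *
d=load('w3'); print(pz(d,316.5,256,34),proj(d,[466,255,34]),proj(d,[467.5,255.6,30]))
crop('w3',240,160,400,310,5,'c4')
E
```

```text
[465.73285705 254.86034057  34.        ] [316.95030852 256.30366643] [319.16144743 254.42302434]
```

View pics/c4.png

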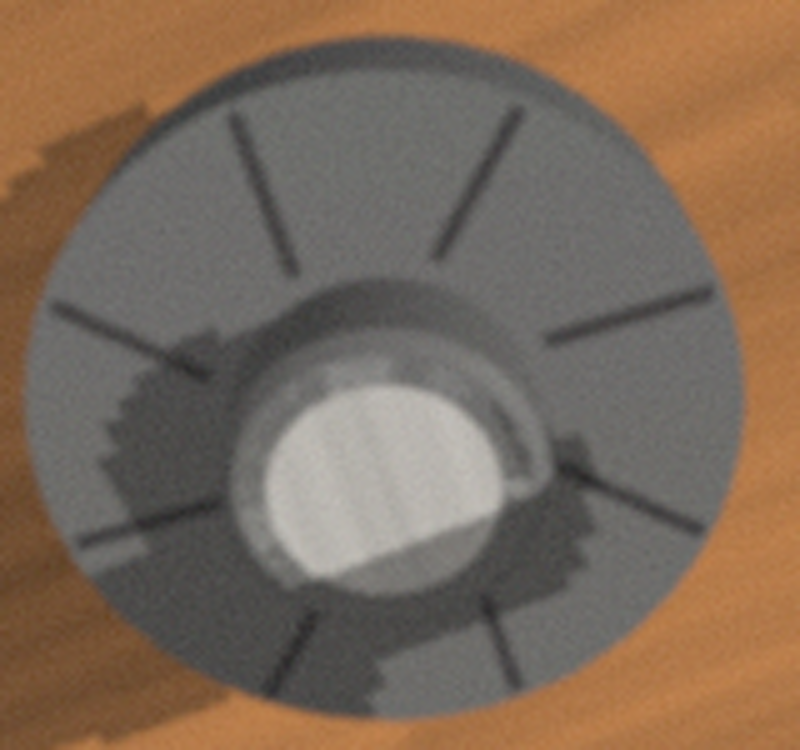

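Emit:
move_arm(
  increments=[
    {"offset":[-0.15,-0.07,-0.6],"turn":[0,0,0],"fingers":0},
    {"offset":[0,0,-0.6],"turn":[0,0,0],"fingers":0},
    {"offset":[0,0,0],"turn":[0,0,0],"fingers":0},
    {"offset":[0,0,0],"turn":[0,0,0],"fingers":1},
    {"offset":[0,0,0],"turn":[0,0,0],"fingers":1},
    {"offset":[0,0,0],"turn":[0,0,0],"fingers":1},
    {"offset":[0,0,0],"turn":[0,0,0],"fingers":1},
    {"offset":[0,0,0],"turn":[0,0,0],"fingers":1},
  ],
)

```text
time_s: 2.88
position: [465.4, 254.7, 17.5]
tool_rot: [[-0.906, 0.424, 0.002], [0.424, 0.906, 0.001], [-0.001, 0.002, -1.0]]
contact_force: [0.0, 0.6, 4.0]
opening: 33.1
```

Emit:
move_arm(
  increments=[
    {"offset":[0,0,0],"turn":[0,0,0],"fingers":1},
    {"offset":[0,0,0],"turn":[0,0,0],"fingers":1},
    {"offset":[0,0,0],"turn":[0,0,0],"fingers":1},
    {"offset":[0,0,0],"turn":[0,0,0],"fingers":1},
  ],
)

```text
time_s: 3.22
position: [465.4, 254.7, 17.5]
tool_rot: [[-0.906, 0.424, 0.002], [0.424, 0.906, 0.001], [-0.001, 0.002, -1.0]]
contact_force: [-0.2, 0.1, 5.7]
opening: 33.5
```

```bash
python3 - <<'E'
from h import *
d=load('w3'); g=[(235,115,295,275),(520,105,438,260),(712,292,548,342),(55,302,208,380),(700,532,560,465)]
for a,b,c,e in g:
    p=pz(d,a/5+240,b/5+160,18);q=pz(d,c/5+240,e/5+160,18); print(np.degrees(np.arctan2(*(p-q)[1::-1])))
d=shot('wrist','w4')
E
```

```text
173.1330513546056
129.07144555441937
83.45662737788729
-144.79284739580825
37.030044652078914
```

View pics/w4.png

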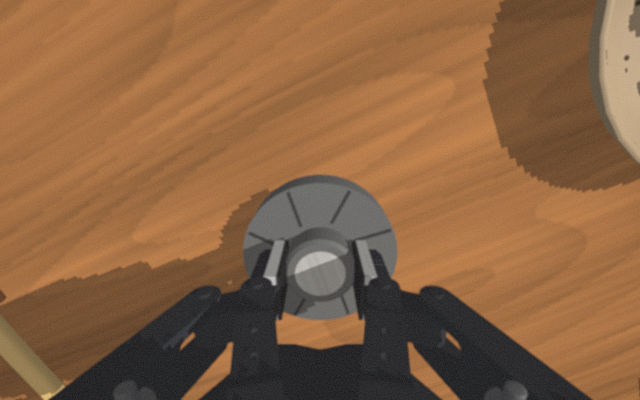

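Emit:
move_arm(
  increments=[
    {"offset":[0,0,0.3],"turn":[0,0,0],"fingers":1},
    {"offset":[0,0,0.5],"turn":[0,0,0],"fingers":1},
    {"offset":[0,0,0.7],"turn":[0,0,0],"fingers":1},
    {"offset":[0,0,0.7],"turn":[0,0,0],"fingers":1},
    {"offset":[0,0,0.5],"turn":[0,0,0],"fingers":1},
    {"offset":[0,0,0.3],"turn":[0,0,0],"fingers":1},
    {"offset":[0,0,0],"turn":[0,0,0],"fingers":1},
    {"offset":[0,0,0],"turn":[0,0,0],"fingers":1},
  ],
)

```text
time_s: 3.93
position: [464.8, 254.3, 46.6]
tool_rot: [[-0.906, 0.424, 0.001], [0.424, 0.906, 0.0], [-0.0, 0.0, -1.0]]
contact_force: [-0.5, -0.1, -3.1]
opening: 33.7
```

```bash
python3 - <<'E'
from h import *
d=shot('wrist','w5'); crop('w5',220,150,420,330,4,'c5');d=shot('side','s5'); crop('s5',200,220,360,340,5,'c6')
E
```

```text
(no output)
```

View pics/c5.png

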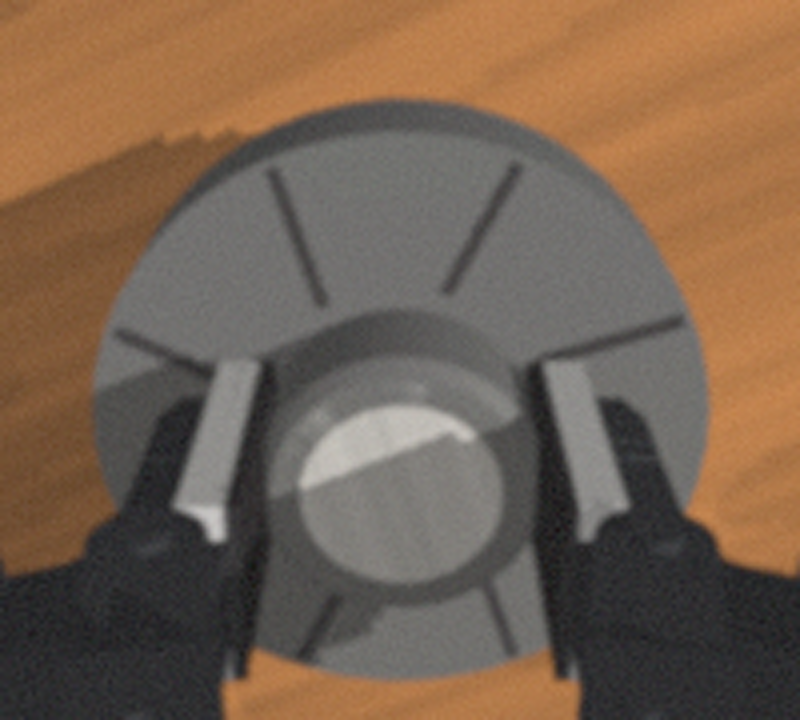

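View pics/s5.png

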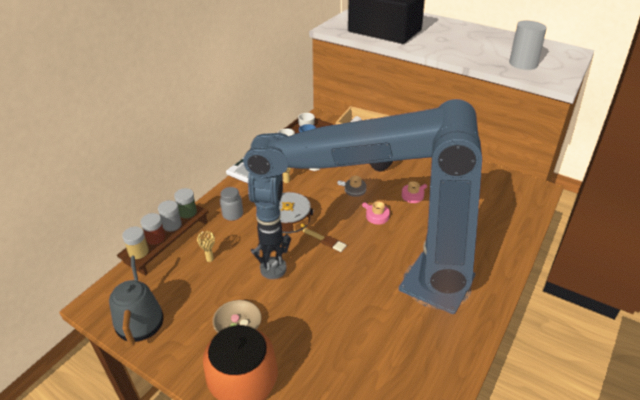

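Emit:
move_arm(
  increments=[
    {"offset":[0,0,1],"turn":[0,0,0],"fingers":1},
    {"offset":[0,0,2],"turn":[0,0,0],"fingers":1},
    {"offset":[0,0,3],"turn":[0,0,0],"fingers":1},
    {"offset":[0,0,3],"turn":[0,0,0],"fingers":1},
    {"offset":[0.3,-0.4,3],"turn":[0,0,0],"fingers":1},
    {"offset":[1,-1.5,2.5],"turn":[0,0,0],"fingers":1},
    {"offset":[1.5,-2.2,2],"turn":[0,0,0],"fingers":1},
    {"offset":[2,-2.9,1.5],"turn":[0,0,0],"fingers":1},
  ],
)

```text
time_s: 4.7
position: [512.8, 185.3, 230.0]
tool_rot: [[-0.907, 0.421, 0.004], [0.421, 0.907, 0.002], [-0.002, 0.003, -1.0]]
contact_force: [1.0, 0.7, -2.4]
opening: 33.8
```

Emit:
move_arm(
  increments=[
    {"offset":[2.2,-3.2,0.5],"turn":[0,0,0],"fingers":1},
    {"offset":[2.2,-3.2,0],"turn":[0,0,0],"fingers":1},
    {"offset":[2.2,-3.2,0],"turn":[0,0,0],"fingers":1},
    {"offset":[2.2,-3.2,0],"turn":[0,0,0],"fingers":1},
    {"offset":[2.2,-3.2,0],"turn":[0,0,0],"fingers":1},
    {"offset":[2.2,-3.2,0],"turn":[0,0,0],"fingers":1},
    {"offset":[1.5,-2.2,0],"turn":[0,0,0],"fingers":1},
    {"offset":[0,0,0],"turn":[0,0,0],"fingers":1},
  ],
)

```text
time_s: 5.37
position: [661.8, -35.8, 229.3]
tool_rot: [[-0.903, 0.43, -0.0], [0.43, 0.903, -0.003], [-0.001, -0.003, -1.0]]
contact_force: [0.6, 1.6, -4.5]
opening: 33.5
```

```bash
python3 - <<'E'
from h import *
d=shot('wrist','w6'); s=env.get_state();print(s['position'],s['contact_force'],s['opening'],s['joint_pos'],s['time_s'])
E
```

```text
[660.32527872 -32.83648546 229.8261685 ] [ 0.06369153  0.25222937 -3.79075024] 33.57030248404153 [-8.64085604e+00  2.44473946e+01  3.11478277e+01  9.68016078e+01
 -2.83965967e-02  1.66901890e+01] 5.4167
```

View pics/w6.png

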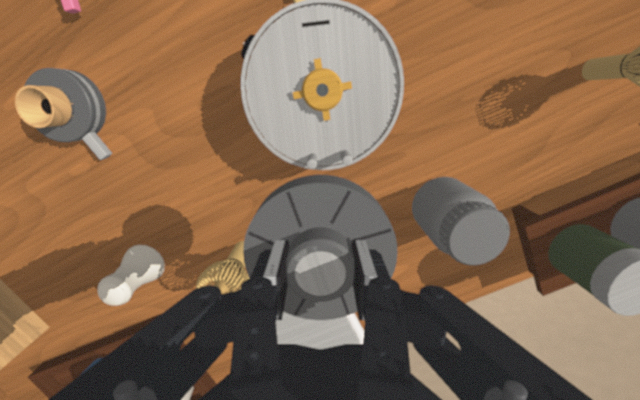

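```bash
python3 - <<'E'
from h import *
crop('w6',235,0,410,180,4,'c7');crop('w6',10,60,120,170,7,'c8')
E
```

```text
(no output)
```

View pics/c7.png

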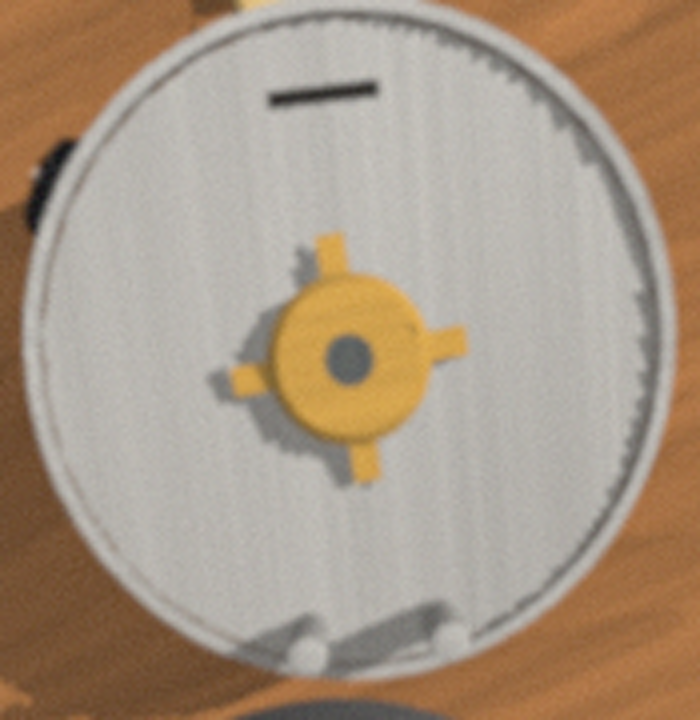

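View pics/c8.png

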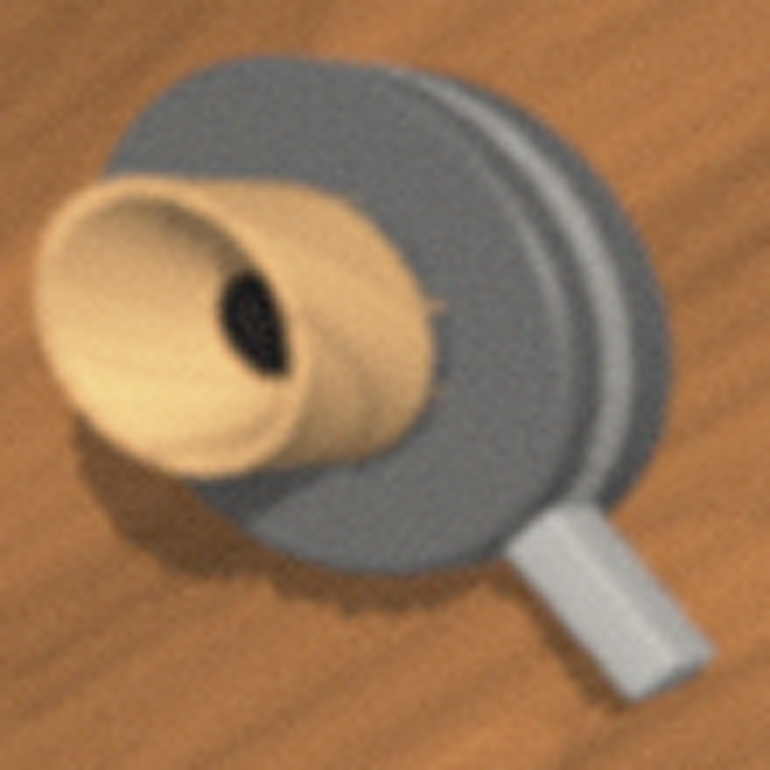

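```bash
cat >> h.py <<'E'
def az(p): return np.degrees(np.arctan2(p[1],p[0]))
E
python3 - <<'E'
from h import *
d=load('w6'); P=lambda x,y,z:pz(d,x/4+235,y/4,z); Q=lambda x,y,z:pz(d,x/7+10,y/7+60,z)
s=P(350,360,73); print('spigot',s)
a,b=P(308,655,98),P(452,637,98); m=(a+b)/2; print('posts',a,b,np.linalg.norm(a-b),m, 'x dir',az(m-s),np.linalg.norm((m-s)[:2]),'perp',az(b-a)-90)
for x,y in [(330,236),(466,343),(233,382),(367,482)]:
    p=P(x,y,68)-s; print('lug',az(p),np.linalg.norm(p[:2]))
print('lugdir',az(P(330,236,68)-P(367,482,68)),az(P(466,343,68)-P(233,382,68)))
print('rim c',(P(25,340,66)+P(675,340,66))/2)
n=Q(170,325,54);print('neck',n); t=Q(668,660,20);print('arm top end',t,az(t-n),np.linalg.norm((t-n)[:2]))
s_=load('w5'); print('held hub',pz(s_,320.5,273.75,63.1))
d5=load('w6')
print('hub in w6 at TCP',proj(d5,[660.3,-32.8,229.8+16.5]))
E
crop=1; python3 - <<'E'
from h import *
crop('w6',240,170,405,330,4,'c9')
E
```

```text
spigot [581.52062595   4.9667597   73.        ]
posts [637.73508828 -32.6289914   98.        ] [ 6.48354601e+02 -9.42817949e-02  9.80000000e+01] 34.2239882822092 [643.04484451 -16.3616366   98.        ] x dir -19.11972676746971 65.11628028113613 perp -18.076974270078736
lug 164.29805558707832 28.59201667627372
lug 72.98017858851627 28.544435746519664
lug -105.61976986105367 29.114719332616325
lug -16.748969850924187 29.222114630288356
lugdir 163.76883710956278 73.68712838251258
rim c [576.83018096   7.17049064  66.        ]
neck [ 459.50817056 -280.58573396   54.        ]
arm top end [ 531.11360145 -265.993067     20.        ] 11.518729256690904 73.07724448776816
held hub [466.72340048 254.28272349  63.1       ]
hub in w6 at TCP [323.1489696 266.5460736]
```

View pics/c9.png

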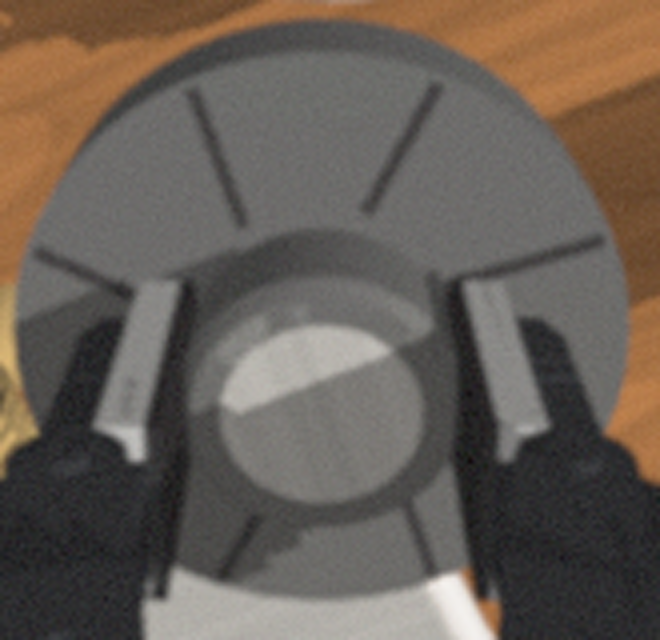

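Emit:
move_arm(
  increments=[
    {"offset":[-1.5,0.7,0],"turn":[0,0,0],"fingers":1},
    {"offset":[-2.5,1.2,-1],"turn":[0,0,0],"fingers":1},
    {"offset":[-2.5,1.2,-2],"turn":[0,0,0],"fingers":1},
    {"offset":[-1.4,0.7,-3],"turn":[0,0,0],"fingers":1},
    {"offset":[0,0,-2.5],"turn":[0,0,0],"fingers":1},
    {"offset":[0,0,-1.5],"turn":[0,0,0],"fingers":1},
    {"offset":[0,0,0],"turn":[0,0,0],"fingers":1},
    {"offset":[0,0,0],"turn":[0,0,0],"fingers":1},
  ],
)

```text
time_s: 6.08
position: [579.1, 9.4, 130.8]
tool_rot: [[-0.906, 0.423, -0.003], [0.423, 0.906, 0.001], [0.003, -0.001, -1.0]]
contact_force: [-0.5, -0.9, -3.4]
opening: 33.8
```

Emit:
move_arm(
  increments=[
    {"offset":[0,0,0],"turn":[0,0,0],"fingers":1},
    {"offset":[0,0,0],"turn":[0,0,0],"fingers":1},
  ],
)

```text
time_s: 6.25
position: [582.1, 8.4, 133.9]
tool_rot: [[-0.906, 0.424, 0.004], [0.424, 0.906, -0.0], [-0.004, 0.001, -1.0]]
contact_force: [-0.2, 0.2, -3.1]
opening: 33.5
```

```bash
python3 - <<'E'
from h import *
d=shot('wrist','w7'); s=env.get_state();print(s['position'],s['contact_force'],s['opening'],s['time_s'])
crop('w7',220,150,420,330,4,'c10')
S=shot('scene','sc7'); crop('sc7',280,150,380,250,7,'c11')
E
```

```text
[582.1639941    8.26131386 133.83007203] [ 0.39341347 -0.09328047 -3.89913505] 33.30777415452516 6.3
```

View pics/c10.png

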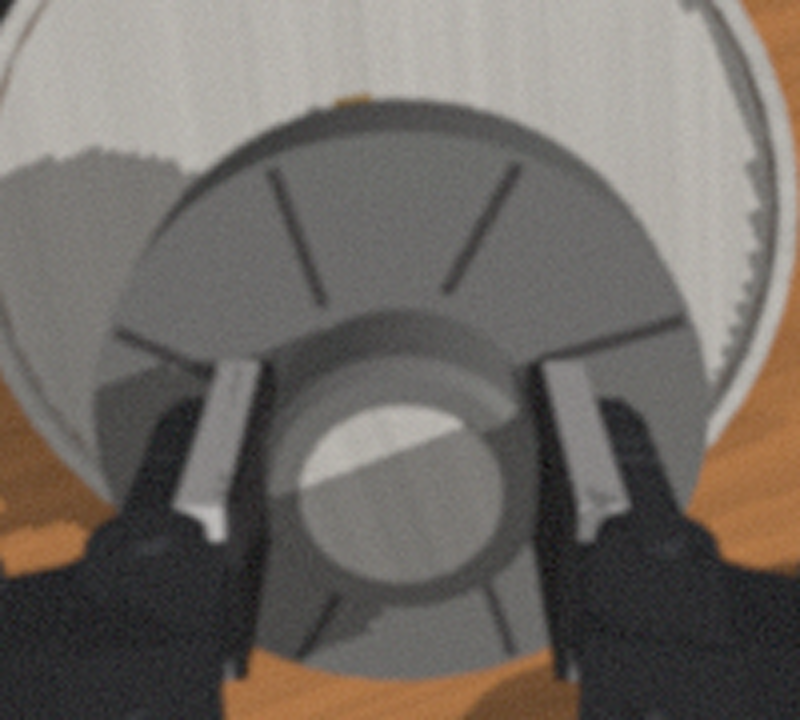

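View pics/c11.png

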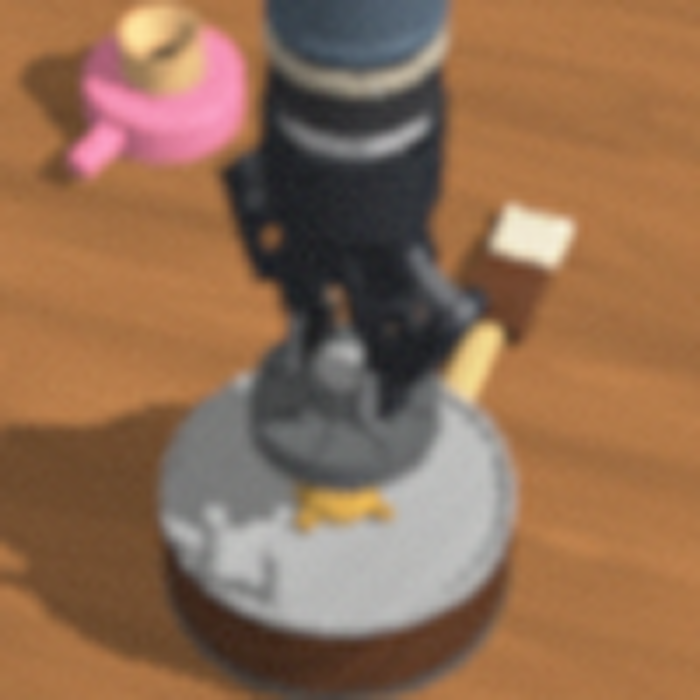

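```bash
python3 - <<'E'
from h import *
d=load('w7'); print('hub',pz(d,402/4+220,495/4+150,150.3)); print('lug tip at 353,98', pz(d,353/4+220,98/4+150,68), pz(d,353/4+220,98/4+150,68)-np.array([581.5,5,68]))
# rim right side points outer z=66
for x,y in [(795,180),(785,280),(765,340),(712,445),(20,50),(30,370),(90,490)]: print(np.linalg.norm((pz(d,x/4+220,y/4+150,66)-np.array([581.5,5,66]))[:2]),end=' ')
# scene check of hub
S=load('sc7'); print(pz(S,340/7+280,362/7+150,150.3)); 
E
```

```text
hub [583.99297358   8.29293676 150.3       ]
lug tip at 353,98 [552.93822243  13.21103986  68.        ] [-28.56177757   8.21103986   0.        ]
79.64677577416757 79.14189493371711 78.80188089143361 80.60502073408492 75.49697852335416 74.78561076237405 81.0773845314854 [582.25548671   7.81797577 150.3       ]
```

Emit:
move_arm(
  increments=[
    {"offset":[-0.23,-0.3,-0.5],"turn":[0,0,0],"fingers":1},
    {"offset":[0,0,-1],"turn":[0,0,0],"fingers":1},
    {"offset":[0,0,-1],"turn":[0,0,0],"fingers":1},
    {"offset":[0,0,-0.8],"turn":[0,0,0],"fingers":1},
    {"offset":[0,0,-0.5],"turn":[0,0,0],"fingers":1},
    {"offset":[0,0,-0.2],"turn":[0,0,0],"fingers":1},
    {"offset":[0,0,0],"turn":[0,0,0],"fingers":1},
    {"offset":[0,0,0],"turn":[0,0,0],"fingers":1},
  ],
)

```text
time_s: 7.02
position: [578.2, 5.3, 91.2]
tool_rot: [[-0.906, 0.424, -0.0], [0.424, 0.906, 0.0], [0.0, -0.0, -1.0]]
contact_force: [-0.5, 0.3, -3.3]
opening: 33.2
```

```bash
python3 - <<'E'
from h import *
d=shot('side','si8'); crop('si8',230,150,350,240,6,'c12')
S=shot('scene','sc8'); crop('sc8',280,170,380,250,8,'c13')
E
```

```text
(no output)
```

View pics/c12.png

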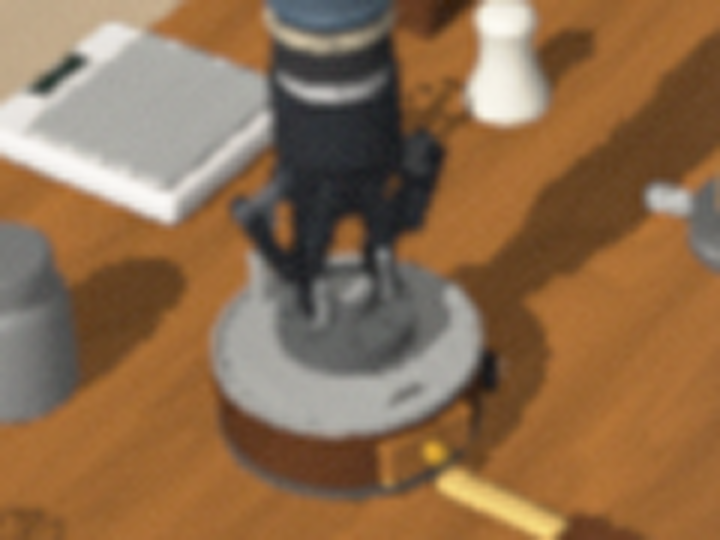

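View pics/c13.png

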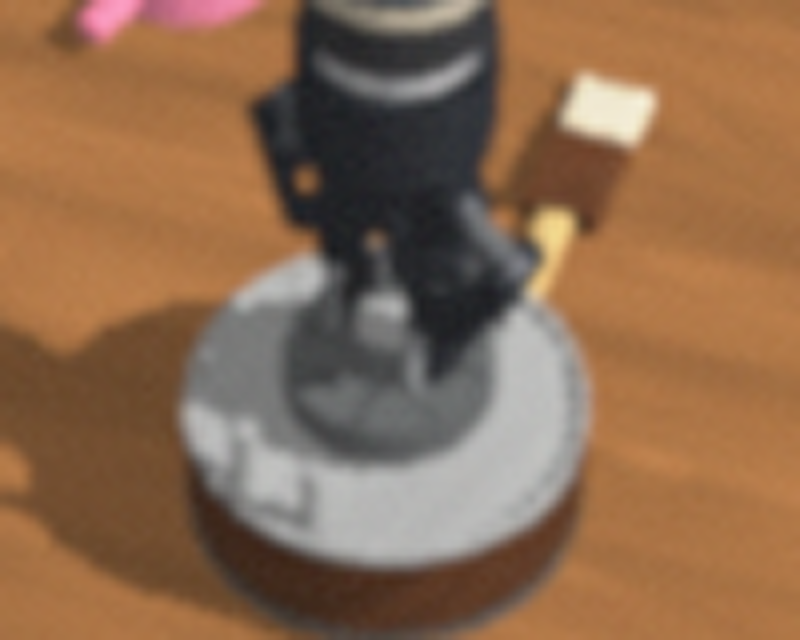

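Emit:
move_arm(
  increments=[
    {"offset":[0.1,0,0],"turn":[0,0,0],"fingers":1},
    {"offset":[0,0,-0.1],"turn":[0,0,0],"fingers":1},
    {"offset":[0,0,-0.1],"turn":[0,0,0],"fingers":1},
    {"offset":[0,0,0],"turn":[0,0,0],"fingers":1},
  ],
)

```text
time_s: 7.45
position: [579.2, 5.3, 89.2]
tool_rot: [[-0.906, 0.424, -0.0], [0.424, 0.906, -0.0], [0.0, -0.0, -1.0]]
contact_force: [0.1, 0.5, -2.3]
opening: 33.6
```

Emit:
move_arm(
  increments=[
    {"offset":[0,0,-0.1],"turn":[0,0,0],"fingers":1},
    {"offset":[0,0,-0.1],"turn":[0,0,0],"fingers":1},
    {"offset":[0,0,0],"turn":[0,0,0],"fingers":1},
  ],
)

```text
time_s: 7.7
position: [579.1, 5.3, 87.0]
tool_rot: [[-0.906, 0.424, -0.001], [0.424, 0.906, 0.0], [0.0, -0.0, -1.0]]
contact_force: [-0.3, 0.1, -3.5]
opening: 33.2
```

Emit:
move_arm(
  increments=[
    {"offset":[0,0,-0.1],"turn":[0,0,0],"fingers":1},
    {"offset":[0,0,-0.1],"turn":[0,0,0],"fingers":1},
    {"offset":[0,0,0],"turn":[0,0,0],"fingers":1},
  ],
)

```text
time_s: 7.95
position: [579.4, 5.3, 85.5]
tool_rot: [[-0.906, 0.424, 0.0], [0.424, 0.906, -0.0], [-0.0, 0.0, -1.0]]
contact_force: [-0.8, 0.4, -1.6]
opening: 33.4
```

Emit:
move_arm(
  increments=[
    {"offset":[0,0,-0.1],"turn":[0,0,0],"fingers":1},
    {"offset":[0,0,0],"turn":[0,0,0],"fingers":1},
  ],
)

```text
time_s: 8.12
position: [579.5, 5.3, 85.4]
tool_rot: [[-0.906, 0.424, 0.001], [0.424, 0.906, -0.0], [-0.001, 0.0, -1.0]]
contact_force: [-2.2, -0.1, 2.5]
opening: 33.5
```

Emit:
move_arm(
  increments=[
    {"offset":[0,0,-0.1],"turn":[0,0,0],"fingers":1},
    {"offset":[0,0,-0.1],"turn":[0,0,0.04],"fingers":1},
    {"offset":[0,0,0],"turn":[0,0,0.04],"fingers":1},
    {"offset":[0,0,0],"turn":[0,0,0.04],"fingers":1},
    {"offset":[0,0,0],"turn":[0,0,0.04],"fingers":1},
    {"offset":[0,0,0],"turn":[0,0,0.04],"fingers":1},
    {"offset":[0,0,0],"turn":[0,0,0.03],"fingers":1},
    {"offset":[0,0,0],"turn":[0,0,0],"fingers":1},
  ],
)

```text
time_s: 8.78
position: [581.0, 4.9, 85.4]
tool_rot: [[-0.979, 0.206, 0.005], [0.206, 0.979, -0.001], [-0.005, 0.0, -1.0]]
contact_force: [-2.4, -0.7, 8.1]
opening: 33.3
```

Emit:
move_arm(
  increments=[
    {"offset":[0,0,0],"turn":[0,0,0.04],"fingers":1},
    {"offset":[0,0,0],"turn":[0,0,0.04],"fingers":1},
    {"offset":[0,0,0],"turn":[0,0,0.02],"fingers":1},
    {"offset":[0,0,0],"turn":[0,0,0],"fingers":1},
  ],
)

```text
time_s: 9.12
position: [580.9, 4.9, 85.4]
tool_rot: [[-0.994, 0.107, 0.005], [0.107, 0.994, -0.001], [-0.005, -0.0, -1.0]]
contact_force: [-1.3, 0.5, 8.1]
opening: 33.3
```

```bash
python3 - <<'E'
from h import *
d=shot('wrist','w9'); crop('w9',220,150,420,330,4,'c14');s=env.get_state();print(s['position'],s['contact_force'],s['torque'],s['joint_pos'],az(s['tool_rot'][:,0] if hasattr(s['tool_rot'],'shape') else np.array(s['tool_rot'])[:,0]))
E
```

```text
[580.96364554   4.9023352   85.41706284] [-3.11524972 -0.35234653  7.77330765] [-0.01869038  0.50547485  0.02468207] [-6.11575517e+00  1.16975056e+01 -1.13986546e+00  7.68848240e+01
 -2.38336152e-02  7.03716494e-02] 173.81387235494446
```

View pics/c14.png

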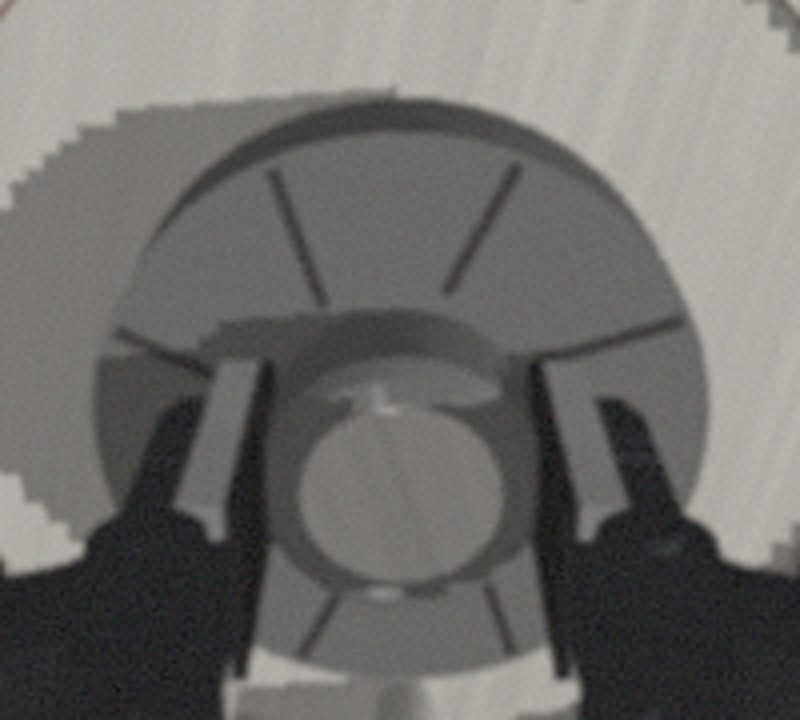

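Emit:
move_arm(
  increments=[
    {"offset":[0,0,0],"turn":[0,0,0.04],"fingers":1},
    {"offset":[0,0,0],"turn":[0,0,0.04],"fingers":1},
    {"offset":[0,0,0],"turn":[0,0,0.04],"fingers":1},
    {"offset":[0,0,0],"turn":[0,0,0.04],"fingers":1},
    {"offset":[0,0,0],"turn":[0,0,0.04],"fingers":1},
    {"offset":[0,0,0],"turn":[0,0,0.04],"fingers":1},
    {"offset":[0,0,0],"turn":[0,0,0.04],"fingers":1},
    {"offset":[0,0,0],"turn":[0,0,0.02],"fingers":1},
  ],
)

```text
time_s: 9.83
position: [580.9, 4.7, 85.4]
tool_rot: [[-0.981, -0.192, 0.005], [-0.192, 0.981, -0.001], [-0.004, -0.002, -1.0]]
contact_force: [-2.0, 0.1, 7.5]
opening: 33.3
```

Emit:
move_arm(
  increments=[
    {"offset":[0,0,0],"turn":[0,0,0.03],"fingers":1},
    {"offset":[0,0,0],"turn":[0,0,0.03],"fingers":1},
    {"offset":[0,0,0],"turn":[0,0,0.03],"fingers":1},
    {"offset":[0,0,0],"turn":[0,0,0.03],"fingers":1},
    {"offset":[0,0,0],"turn":[0,0,0.03],"fingers":1},
    {"offset":[0,0,0],"turn":[0,0,0],"fingers":1},
  ],
)

```text
time_s: 10.33
position: [581.0, 4.7, 85.4]
tool_rot: [[-0.942, -0.336, 0.005], [-0.336, 0.942, -0.001], [-0.004, -0.003, -1.0]]
contact_force: [-2.1, -1.1, 8.0]
opening: 33.7
```

Emit:
move_arm(
  increments=[
    {"offset":[0,0,0],"turn":[0,0,0.04],"fingers":1},
    {"offset":[0,0,0],"turn":[0,0,0.04],"fingers":1},
    {"offset":[0,0,0],"turn":[0,0,0.04],"fingers":1},
    {"offset":[0,0,0],"turn":[0,0,0.04],"fingers":1},
    {"offset":[0,0,0],"turn":[0,0,0.04],"fingers":1},
    {"offset":[0,0,0],"turn":[0,0,0.04],"fingers":1},
    {"offset":[0,0,0],"turn":[0,0,0.04],"fingers":1},
    {"offset":[0,0,0],"turn":[0,0,0],"fingers":1},
  ],
)

```text
time_s: 11.0
position: [580.9, 4.6, 85.4]
tool_rot: [[-0.812, -0.583, 0.004], [-0.584, 0.812, -0.002], [-0.003, -0.004, -1.0]]
contact_force: [-2.8, -1.3, 7.7]
opening: 33.7
```

Emit:
move_arm(
  increments=[
    {"offset":[0,0,0],"turn":[0,0,0.04],"fingers":1},
    {"offset":[0,0,0],"turn":[0,0,0.04],"fingers":1},
    {"offset":[0,0,0],"turn":[0,0,0.04],"fingers":1},
    {"offset":[0,0,0],"turn":[0,0,0.04],"fingers":1},
    {"offset":[0,0,0],"turn":[0,0,0.04],"fingers":1},
    {"offset":[0,0,0],"turn":[0,0,0.04],"fingers":1},
    {"offset":[0,0,0],"turn":[0,0,0.04],"fingers":1},
    {"offset":[0,0,0],"turn":[0,0,0.03],"fingers":1},
  ],
)

```text
time_s: 11.67
position: [580.7, 4.7, 84.8]
tool_rot: [[-0.595, -0.804, 0.004], [-0.804, 0.595, -0.001], [-0.001, -0.004, -1.0]]
contact_force: [-1.0, -1.0, 5.0]
opening: 33.6
```

Emit:
move_arm(
  increments=[
    {"offset":[0,0,-0.05],"turn":[0,0,0.02],"fingers":1},
    {"offset":[0,0,-0.05],"turn":[0,0,0.02],"fingers":1},
    {"offset":[0,0,0],"turn":[0,0,0],"fingers":1},
  ],
)

```text
time_s: 11.92
position: [580.2, 4.3, 81.2]
tool_rot: [[-0.563, -0.826, 0.002], [-0.826, 0.563, -0.002], [0.001, -0.003, -1.0]]
contact_force: [2.7, -2.6, -1.1]
opening: 33.3
```

Emit:
move_arm(
  increments=[
    {"offset":[0,0,-0.1],"turn":[0,0,0],"fingers":1},
    {"offset":[0,0,-0.1],"turn":[0,0,0],"fingers":1},
    {"offset":[0,0,0],"turn":[0,0,0],"fingers":1},
  ],
)

```text
time_s: 12.17
position: [580.1, 4.2, 79.6]
tool_rot: [[-0.564, -0.826, 0.002], [-0.826, 0.564, -0.002], [0.001, -0.003, -1.0]]
contact_force: [2.7, -4.6, 0.4]
opening: 33.4
```

Emit:
move_arm(
  increments=[
    {"offset":[0,0,-0.1],"turn":[0,0,0],"fingers":1},
    {"offset":[0,0,-0.05],"turn":[0,0,0],"fingers":1},
    {"offset":[0,0,0],"turn":[0,0,0],"fingers":1},
  ],
)

```text
time_s: 12.42
position: [580.2, 4.2, 79.6]
tool_rot: [[-0.564, -0.826, 0.002], [-0.826, 0.564, -0.002], [0.0, -0.003, -1.0]]
contact_force: [-0.8, -5.2, 4.5]
opening: 33.5
```

```bash
python3 - <<'E'
from h import *
d=shot('wrist','w10'); s=env.get_state();print(s['position'],s['contact_force'],s['torque'],s['joint_pos'])
crop('w10',180,100,480,330,2.6,'c15')
E
```

```text
[580.14451471   4.13421861  79.56917986] [-0.94245456 -4.4974183   5.36369906] [-0.95908787  0.03425365  0.06500878] [ -6.15158878  11.88860644  -1.59360067  76.37313077  -0.11297301
 -61.80505737]
```

View pics/c15.png

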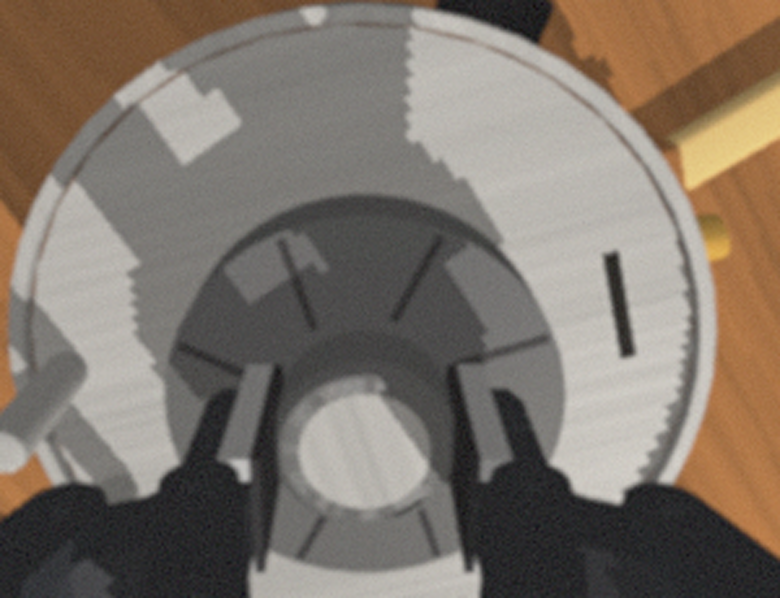

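Emit:
move_arm(
  increments=[
    {"offset":[0,0,0.1],"turn":[0,0,0],"fingers":1},
    {"offset":[0,0,0],"turn":[0,0,0],"fingers":0.4},
    {"offset":[0,0,0],"turn":[0,0,0],"fingers":0.4},
    {"offset":[0,0,0],"turn":[0,0,0],"fingers":0.4},
    {"offset":[0,0,0],"turn":[0,0,0],"fingers":0.4},
    {"offset":[0,0,0],"turn":[0,0,0],"fingers":0.4},
  ],
)

```text
time_s: 12.97
position: [578.8, 5.8, 78.4]
tool_rot: [[-0.563, -0.826, -0.001], [-0.826, 0.563, 0.001], [-0.0, 0.001, -1.0]]
contact_force: [-0.8, -0.3, -0.0]
opening: 51.1
```

```bash
python3 - <<'E'
from h import *
d=shot('wrist','w11'); s=env.get_state();print(s['position'],s['contact_force'],s['torque'],s['opening'])
E
```

```text
[578.95069382   5.73112552  78.52739599] [ 0.23285331 -1.15766306  0.55102707] [-0.0212756   0.00306298  0.03002582] 51.439540784932994
```

View pics/w11.png

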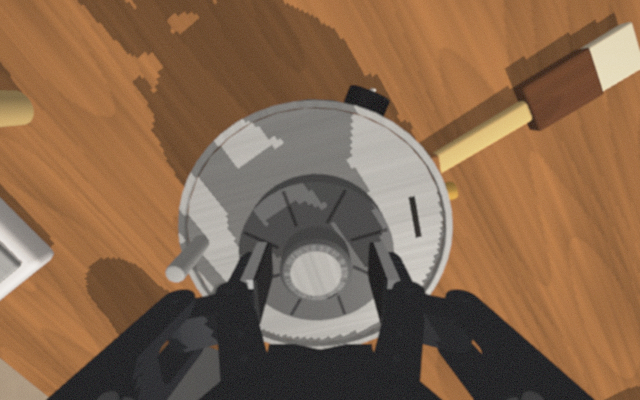

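Emit:
move_arm(
  increments=[
    {"offset":[0,0,1],"turn":[0,0,0],"fingers":0.4},
    {"offset":[0,0,2],"turn":[0,0,0],"fingers":0.4},
    {"offset":[0,0,3.5],"turn":[0,0,0],"fingers":0},
    {"offset":[0,0,4],"turn":[0,0,-0.11],"fingers":0},
    {"offset":[0,0,3],"turn":[0,0,-0.12],"fingers":0},
    {"offset":[0,0,1.5],"turn":[0,0,-0.12],"fingers":0},
    {"offset":[0,0,0],"turn":[0,0,-0.12],"fingers":0},
    {"offset":[0,0,0],"turn":[0,0,-0.12],"fingers":0},
  ],
)

```text
time_s: 13.68
position: [580.6, 5.3, 232.5]
tool_rot: [[-0.93, -0.368, 0.006], [-0.368, 0.93, -0.0], [-0.005, -0.002, -1.0]]
contact_force: [0.3, 0.6, -0.9]
opening: 85.4
```

Emit:
move_arm(
  increments=[
    {"offset":[0,0,0],"turn":[0,0,-0.12],"fingers":0},
    {"offset":[0,0,0],"turn":[0,0,-0.06],"fingers":0},
    {"offset":[0,0,0],"turn":[0,0,0],"fingers":0},
    {"offset":[0,0,0],"turn":[0,0,0],"fingers":0},
  ],
)

```text
time_s: 14.02
position: [579.4, 5.3, 229.5]
tool_rot: [[-0.979, -0.203, 0.001], [-0.203, 0.979, 0.0], [-0.001, -0.0, -1.0]]
contact_force: [1.3, -0.5, -0.6]
opening: 85.4
```

```bash
python3 - <<'E'
from h import *
d=shot('wrist','w12'); s=env.get_state();print(s['position'],s['contact_force'],s['torque'],s['opening'])
D=load('scene0'); print(pz(D,714/5+160,170/5+120,54))
E
```

```text
[579.30954295   5.34854189 229.32906243] [-0.427151    0.03261583  0.49414356] [-0.02695953 -0.05776267 -0.02413785] 85.40408870371449
[ 311.8786049  -183.02532815   54.        ]
```

View pics/w12.png

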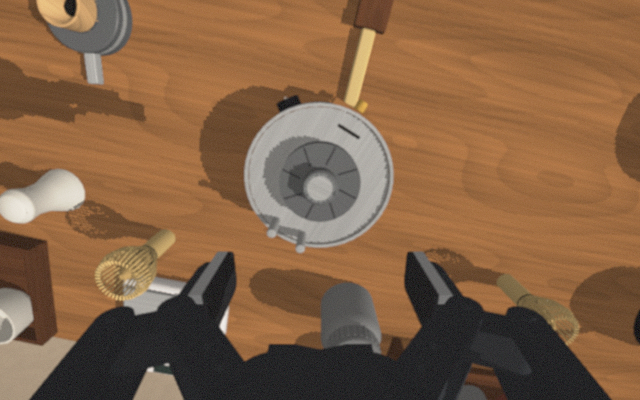

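```bash
python3 - <<'E'
from h import *
crop('w12',235,95,405,255,4.5,'c16');crop('w12',30,0,140,100,7,'c17')
E
```

```text
(no output)
```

View pics/c16.png

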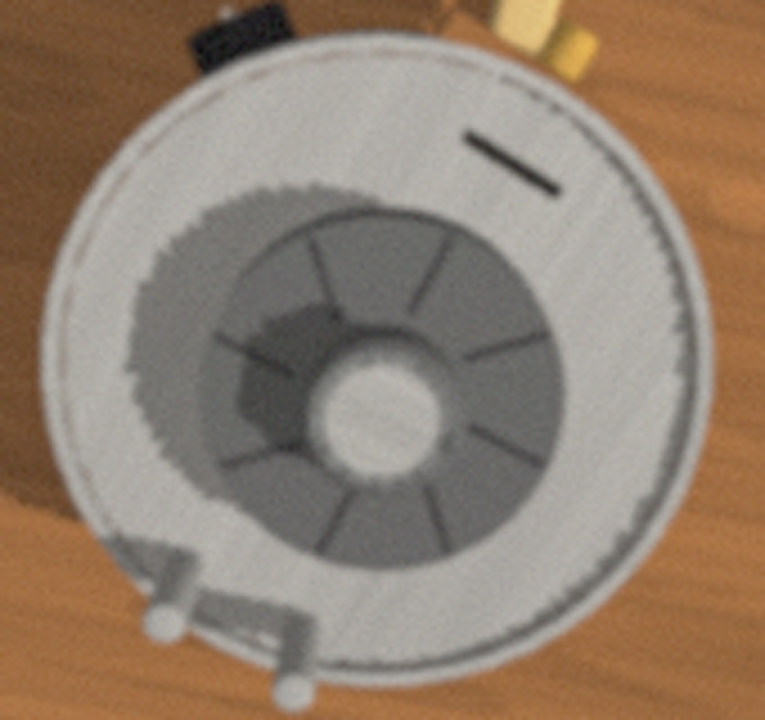

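View pics/c17.png

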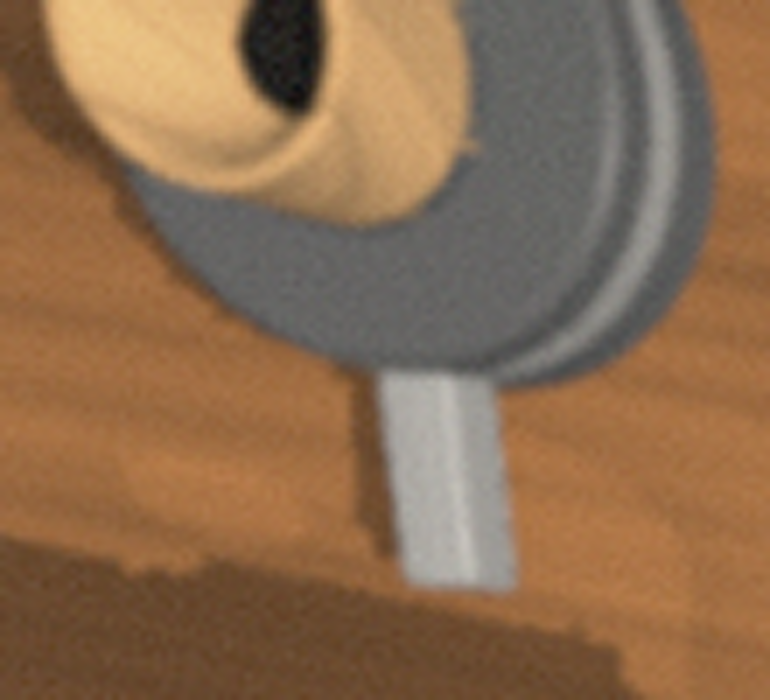

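```bash
python3 - <<'E'
from h import *
d=load('w12'); P=lambda x,y,z:pz(d,x/4.5+235,y/4.5+95,z); Q=lambda x,y,z:pz(d,x/7+30,y/7,z)
s=P(381,421,96); print('hub',s,'flange',P(382,388,80))
a,b=P(165,623,98),P(295,692,98);m=(a+b)/2;print('posts',m,az(m-s),np.linalg.norm((m-s)[:2]),az(b-a)-90)
print('slot perp', az(P(465,133,62)-P(560,192,62))-90)
t=[Q(408,585,20),Q(470,585,20),Q(382,375,20),Q(443,375,20)]; print(t); e=(t[0]+t[1])/2;f=(t[2]+t[3])/2; print('arm az',az(e-f),e)
E
```

```text
hub [581.43066671   6.1599536   96.        ] flange [578.31541946   5.73009735  80.        ]
posts [643.36287898 -16.22596359  98.        ] -19.872814224779425 65.85383971327778 -19.138923967009205
slot perp -199.1287653210951
[array([ 534.21968402, -275.5338767 ,   20.        ]), array([ 532.28337234, -265.07734873,   20.        ]), array([ 502.48579419, -279.4687873 ,   20.        ]), array([ 500.68901214, -269.41843109,   20.        ])]
arm az 7.445451256663497 [ 533.25152818 -270.30561272   20.        ]
```

Emit:
move_arm(
  increments=[
    {"offset":[-1.0,-2.4,0],"turn":[0,0,0],"fingers":0},
    {"offset":[-1.6,-3.8,0],"turn":[0,0,0],"fingers":0},
    {"offset":[-1.6,-3.8,0],"turn":[0,0,0],"fingers":0},
    {"offset":[-1.6,-3.8,0],"turn":[0,0,0],"fingers":0},
    {"offset":[-1.6,-3.8,0],"turn":[0,0,0],"fingers":0},
    {"offset":[-1.6,-3.8,0],"turn":[0,0,0],"fingers":0},
    {"offset":[-1.6,-3.8,-1],"turn":[0,0,0],"fingers":0},
    {"offset":[-1.3,-3.2,-2],"turn":[0,0,0],"fingers":0},
  ],
)

```text
time_s: 14.73
position: [460.7, -281.5, 202.2]
tool_rot: [[-0.98, -0.201, 0.005], [-0.201, 0.98, -0.005], [-0.004, -0.006, -1.0]]
contact_force: [0.5, 0.1, 0.3]
opening: 85.4
```

Emit:
move_arm(
  increments=[
    {"offset":[0,0,-2],"turn":[0,0,0],"fingers":0},
    {"offset":[0,0,0],"turn":[0,0,0],"fingers":0},
    {"offset":[0,0,0],"turn":[0,0,0],"fingers":0},
    {"offset":[0,0,0],"turn":[0,0,0],"fingers":0},
  ],
)

```text
time_s: 15.07
position: [461.1, -277.5, 180.0]
tool_rot: [[-0.979, -0.202, 0.001], [-0.202, 0.979, -0.0], [-0.001, -0.0, -1.0]]
contact_force: [0.4, -0.2, 0.6]
opening: 85.0
```

```bash
python3 - <<'E'
from h import *
d=shot('wrist','w13'); s=env.get_state();print(s['position'],np.round(s['tool_rot'],3),s['joint_pos'])
E
```

```text
[ 461.63391123 -277.51498736  180.66202341] [[-0.979 -0.203  0.002]
 [-0.203  0.979 -0.001]
 [-0.002 -0.002 -1.   ]] [-3.81573123e+01  4.29596422e+00  1.54075226e+00  8.71174162e+01
  1.69097544e-02 -4.98642311e+01]
```

View pics/w13.png

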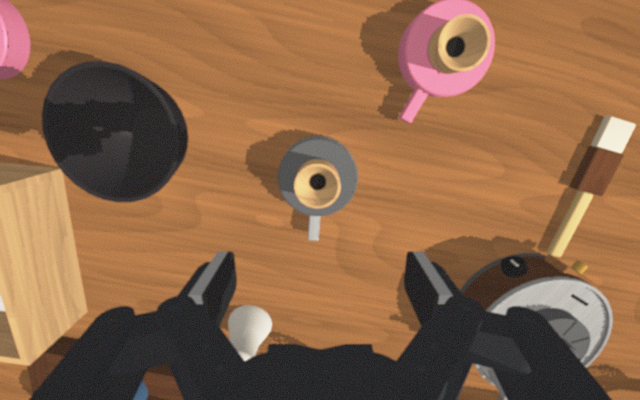

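```bash
python3 - <<'E'
from h import *
crop('w13',265,125,375,250,6,'c18')
E
```

```text
(no output)
```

View pics/c18.png

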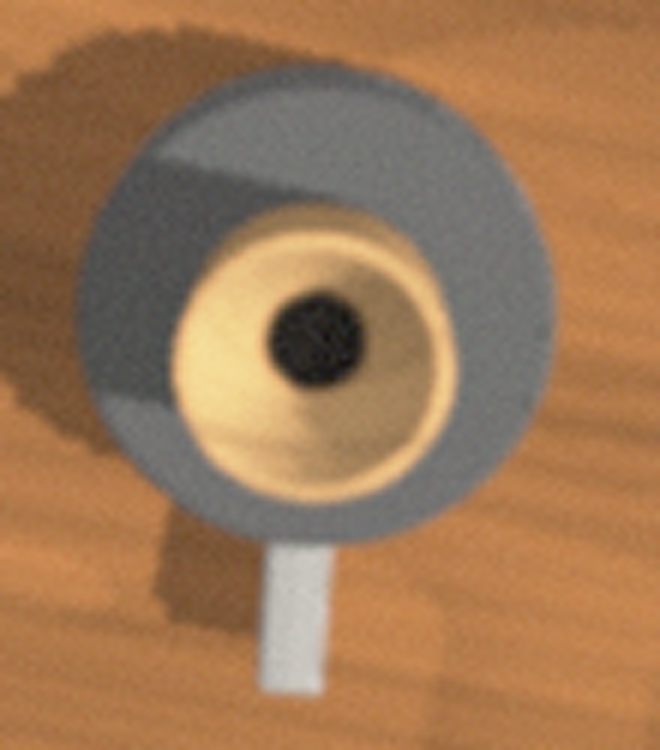

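```bash
python3 - <<'E'
from h import *
d=load('w13'); Q=lambda x,y,z:pz(d,x/6+265,y/6+125,z)
n=Q(314.5,365,54); e=Q(292,691,20); f=Q(300,545,20); print(n,Q(315,309,26),e,az(e-n),np.linalg.norm((e-n)[:2]),az(e-f))
E
```

```text
[ 458.88226291 -279.78516501   54.        ] [ 456.86323471 -280.3543931    26.        ] [ 532.26301539 -269.3624911    20.        ] 8.08396348461453 74.11725147518716 8.541449669406273
```

Emit:
move_arm(
  increments=[
    {"offset":[-0.25,-0.22,-2],"turn":[0,0,0],"fingers":0},
    {"offset":[0,0,-3],"turn":[0,0,0],"fingers":0},
    {"offset":[0,0,-3],"turn":[0,0,0],"fingers":0},
    {"offset":[0,0,-2],"turn":[0,0,0],"fingers":0},
    {"offset":[0,0,-1],"turn":[0,0,0],"fingers":0},
    {"offset":[0,0,0],"turn":[0,0,0],"fingers":0},
    {"offset":[0,0,0],"turn":[0,0,0],"fingers":0},
    {"offset":[0,0,0],"turn":[0,0,0],"fingers":0},
  ],
)

```text
time_s: 15.78
position: [459.8, -281.0, 71.6]
tool_rot: [[-0.979, -0.202, 0.003], [-0.202, 0.979, -0.003], [-0.003, -0.003, -1.0]]
contact_force: [0.2, -0.6, 0.3]
opening: 85.6
```

```bash
python3 - <<'E'
from h import *
d=shot('wrist','w14'); s=env.get_state();print(s['position'])
E
```

```text
[ 459.8114713  -281.19652677   71.68936561]
```

View pics/w14.png

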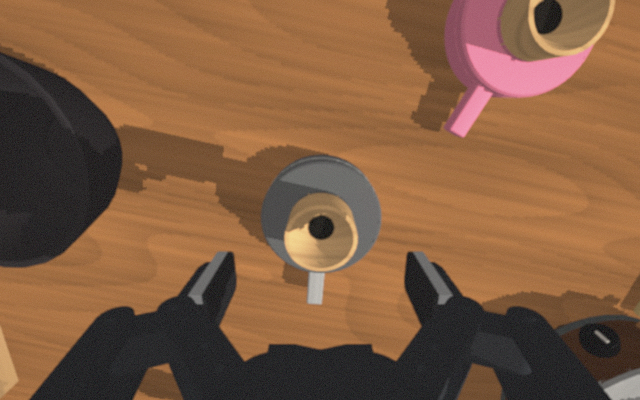

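```bash
python3 - <<'E'
from h import *
d=load('w14'); print(pz(d,321,240,54), pz(d,320.5,237,54)); c=(pz(d,316,303,20)); print(c, az(c-pz(d,321,240,54)))
E
```

```text
[ 459.9128036  -279.72107557   54.        ] [ 458.01966216 -280.42338484   54.        ]
[ 531.52729207 -268.81067757   20.        ] 8.662348035031096
```

Emit:
move_arm(
  increments=[
    {"offset":[-0.05,0.1,-1.5],"turn":[0,0,0],"fingers":0},
    {"offset":[0,0,-1.5],"turn":[0,0,0],"fingers":0},
    {"offset":[0,0,-0.8],"turn":[0,0,0],"fingers":0},
    {"offset":[0,0,-0.4],"turn":[0,0,0],"fingers":0},
    {"offset":[0,0,0],"turn":[0,0,0],"fingers":0},
    {"offset":[0,0,0],"turn":[0,0,0],"fingers":0},
  ],
)

```text
time_s: 16.33
position: [458.0, -279.6, 27.8]
tool_rot: [[-0.98, -0.201, 0.001], [-0.201, 0.98, -0.001], [-0.001, -0.001, -1.0]]
contact_force: [-0.2, -0.3, 0.4]
opening: 85.3
```

Emit:
move_arm(
  increments=[
    {"offset":[0.1,0,0.15],"turn":[0,0,0],"fingers":0.3},
    {"offset":[0,0,0],"turn":[0,0,0],"fingers":0.6},
    {"offset":[0,0,0],"turn":[0,0,0],"fingers":1},
    {"offset":[0,0,0],"turn":[0,0,0],"fingers":1},
    {"offset":[0,0,0],"turn":[0,0,0],"fingers":1},
    {"offset":[0,0,0],"turn":[0,0,0],"fingers":1},
    {"offset":[0,0,0],"turn":[0,0,0],"fingers":1},
    {"offset":[0,0,0],"turn":[0,0,0],"fingers":1},
  ],
)

```text
time_s: 17.0
position: [459.4, -280.1, 29.8]
tool_rot: [[-0.98, -0.201, 0.002], [-0.201, 0.98, -0.002], [-0.002, -0.002, -1.0]]
contact_force: [0.2, -0.9, 5.1]
opening: 42.2
```

Emit:
move_arm(
  increments=[
    {"offset":[0,0,0],"turn":[0,0,0],"fingers":1},
    {"offset":[0,0,0],"turn":[0,0,0],"fingers":1},
    {"offset":[0,0,0.3],"turn":[0,0,0],"fingers":1},
    {"offset":[0,0,0.5],"turn":[0,0,0],"fingers":1},
    {"offset":[0,0,0.7],"turn":[0,0,0],"fingers":1},
    {"offset":[0,0,0.5],"turn":[0,0,0],"fingers":1},
    {"offset":[0,0,0],"turn":[0,0,0],"fingers":1},
    {"offset":[0,0,0],"turn":[0,0,0],"fingers":1},
  ],
)

```text
time_s: 17.67
position: [458.8, -279.4, 48.7]
tool_rot: [[-0.98, -0.201, 0.0], [-0.201, 0.98, -0.0], [-0.0, -0.0, -1.0]]
contact_force: [-0.7, 0.2, -4.7]
opening: 42.1
```

```bash
python3 - <<'E'
from h import *
d=shot('wrist','w15'); s=env.get_state();print(s['position'],s['contact_force'],s['torque'])
E
```

```text
[ 458.49873013 -279.16347177   48.366903  ] [-0.07835764 -0.50442388 -5.14052924] [ 0.00692325 -0.00209416 -0.0359853 ]
```

View pics/w15.png

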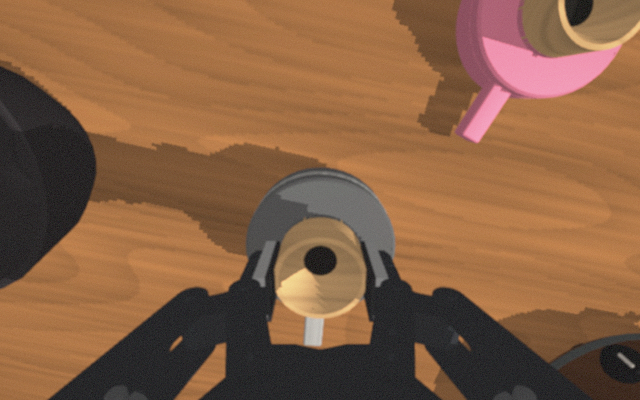

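```bash
python3 - <<'E'
from h import *
crop('w15',240,160,400,360,4,'c19')
E
```

```text
(no output)
```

View pics/c19.png

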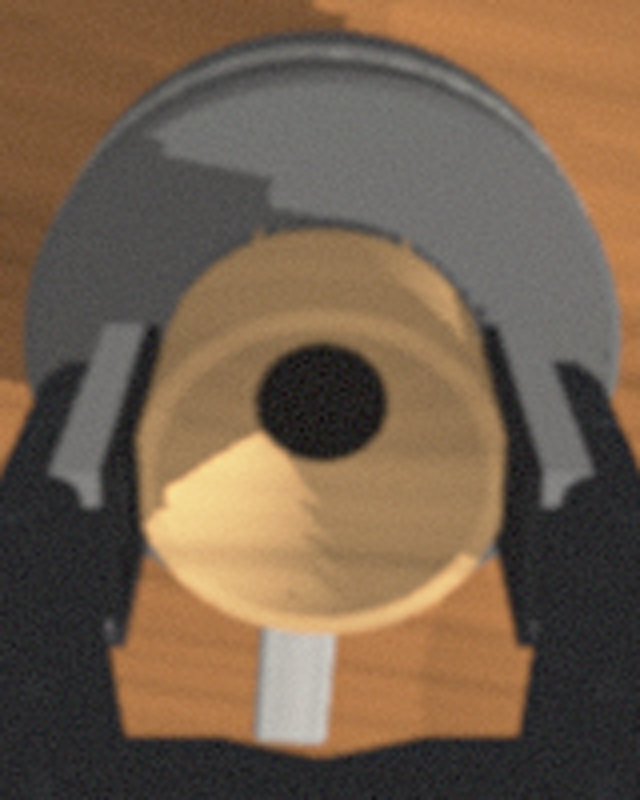

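```bash
python3 - <<'E'
from h import *
d=load('w15'); Q=lambda x,y,z:pz(d,x/4+240,y/4+160,z)
n=Q(320.5,470,72.6); e=Q(292,742,38.6); print(n,e,az(e-n),np.linalg.norm((e-n)[:2]))
l=az(Q(256,740,38.6)-Q(261,632,38.6)); r=az(Q(327,742,38.6)-Q(335,632,38.6)); print(l,r)
E
```

```text
[ 457.9345931  -278.79420739   72.6       ] [ 532.19344058 -268.2469214    38.6       ] 8.083881345434845 75.00414435329047
8.555683199823658 8.548427042455815
```

Emit:
move_arm(
  increments=[
    {"offset":[0,0,1.5],"turn":[0,0,0],"fingers":1},
    {"offset":[0,0,3],"turn":[0,0,0],"fingers":1},
    {"offset":[0,0,3.5],"turn":[0,0,0],"fingers":1},
    {"offset":[0.2,0.4,3.5],"turn":[0,0,0],"fingers":1},
    {"offset":[0.6,1.4,2],"turn":[0,0,-0.05],"fingers":1},
    {"offset":[1.1,2.6,0],"turn":[0,0,-0.07],"fingers":1},
    {"offset":[1.4,3.3,0],"turn":[0,0,-0.07],"fingers":1},
    {"offset":[1.4,3.3,0],"turn":[0,0,-0.07],"fingers":1},
  ],
)

```text
time_s: 18.38
position: [506.0, -168.7, 184.1]
tool_rot: [[-0.998, 0.063, 0.001], [0.063, 0.998, -0.0], [-0.001, -0.0, -1.0]]
contact_force: [0.8, 0.2, -4.5]
opening: 42.0
```

Emit:
move_arm(
  increments=[
    {"offset":[1.4,3.3,0],"turn":[0,0,-0.07],"fingers":1},
    {"offset":[1.4,3.3,0],"turn":[0,0,-0.07],"fingers":1},
    {"offset":[1.4,3.3,0],"turn":[0,0,-0.06],"fingers":1},
    {"offset":[1.4,3.2,0],"turn":[0,0,-0.025],"fingers":1},
    {"offset":[1.2,2.6,0],"turn":[0,0,0],"fingers":1},
    {"offset":[0.8,1.7,0],"turn":[0,0,0],"fingers":1},
    {"offset":[0,0,0],"turn":[0,0,0],"fingers":1},
    {"offset":[0,0,0],"turn":[0,0,0],"fingers":1},
  ],
)

```text
time_s: 19.05
position: [581.4, 5.9, 182.6]
tool_rot: [[-0.961, 0.277, -0.002], [0.277, 0.961, -0.0], [0.001, -0.001, -1.0]]
contact_force: [-0.4, -0.4, -3.9]
opening: 42.2
```

Emit:
move_arm(
  increments=[
    {"offset":[0,0,0],"turn":[0,0,0],"fingers":1},
    {"offset":[0,0,0],"turn":[0,0,0],"fingers":1},
    {"offset":[0,0,0],"turn":[0,0,0],"fingers":1},
  ],
)

```text
time_s: 19.3
position: [581.2, 3.7, 183.4]
tool_rot: [[-0.96, 0.281, -0.0], [0.281, 0.96, -0.0], [0.0, -0.0, -1.0]]
contact_force: [0.2, 0.5, -4.9]
opening: 42.2
```

```bash
python3 - <<'E'
from h import *
d=shot('wrist','w16'); s=env.get_state();print(s['position'],s['contact_force'],az(np.array(s['tool_rot'])[:,0]),s['time_s'])
S=shot('scene','sc16'); crop('sc16',270,130,390,250,6,'c20')
E
```

```text
[581.28759465   3.73494221 183.47706726] [ 1.15033303  0.97302597 -5.20793935] 163.7067661667908 19.35
```

View pics/w16.png

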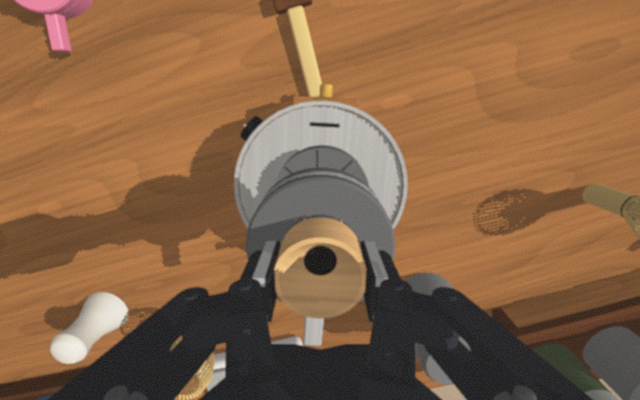

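View pics/c20.png

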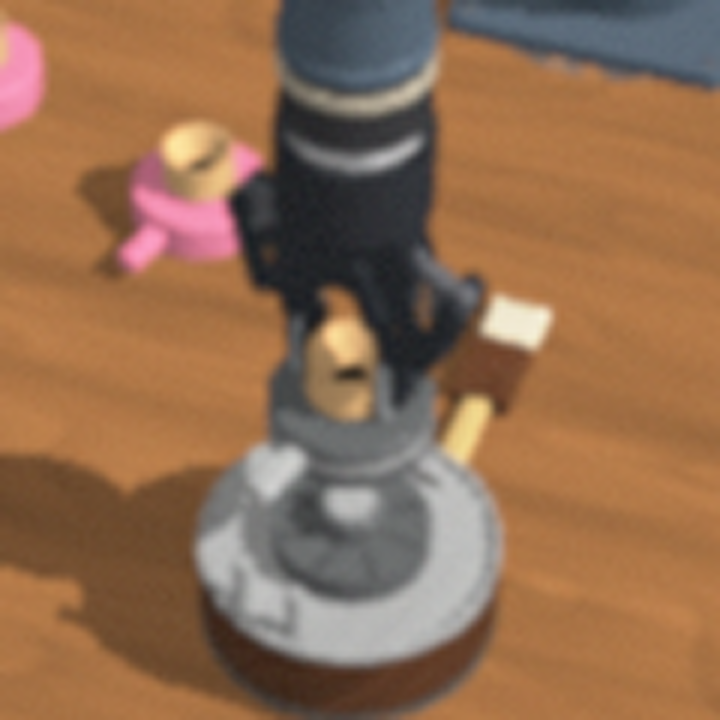

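Emit:
move_arm(
  increments=[
    {"offset":[0,0.13,-0.7],"turn":[0,0,0],"fingers":1},
    {"offset":[0,0,-1.3],"turn":[0,0,0],"fingers":1},
    {"offset":[0,0,-1.5],"turn":[0,0,0],"fingers":1},
    {"offset":[0,0,-1.1],"turn":[0,0,0],"fingers":1},
    {"offset":[0,0,-0.6],"turn":[0,0,0],"fingers":1},
    {"offset":[0,0,-0.2],"turn":[0,0,0],"fingers":1},
    {"offset":[0,0,0],"turn":[0,0,0],"fingers":1},
    {"offset":[0,0,0],"turn":[0,0,0],"fingers":1},
  ],
)

```text
time_s: 20.07
position: [581.9, 6.0, 130.0]
tool_rot: [[-0.96, 0.279, 0.001], [0.279, 0.96, -0.0], [-0.001, 0.0, -1.0]]
contact_force: [0.7, -0.3, -5.8]
opening: 42.1
```

Emit:
move_arm(
  increments=[
    {"offset":[0,0,0],"turn":[0,0,0],"fingers":1},
    {"offset":[0,0,0],"turn":[0,0,0],"fingers":1},
  ],
)

```text
time_s: 20.23
position: [582.3, 6.0, 130.7]
tool_rot: [[-0.96, 0.279, 0.002], [0.279, 0.96, -0.0], [-0.002, 0.0, -1.0]]
contact_force: [1.3, -0.2, -5.2]
opening: 42.4
```

```bash
python3 - <<'E'
from h import *
S=shot('scene','sc17'); crop('sc17',280,160,370,250,8,'c21')
S=shot('side','si17'); crop('si17',240,150,340,240,8,'c22')
E
```

```text
(no output)
```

View pics/c21.png

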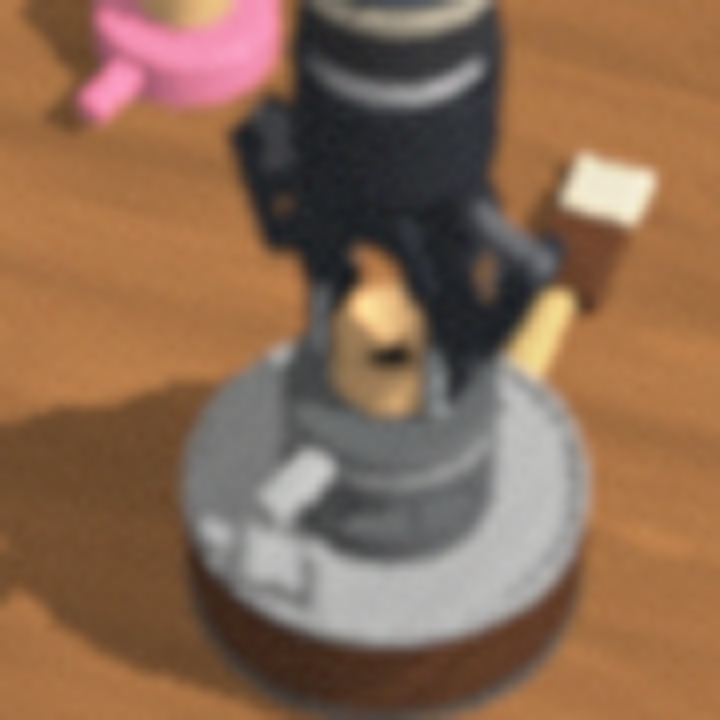

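View pics/c22.png

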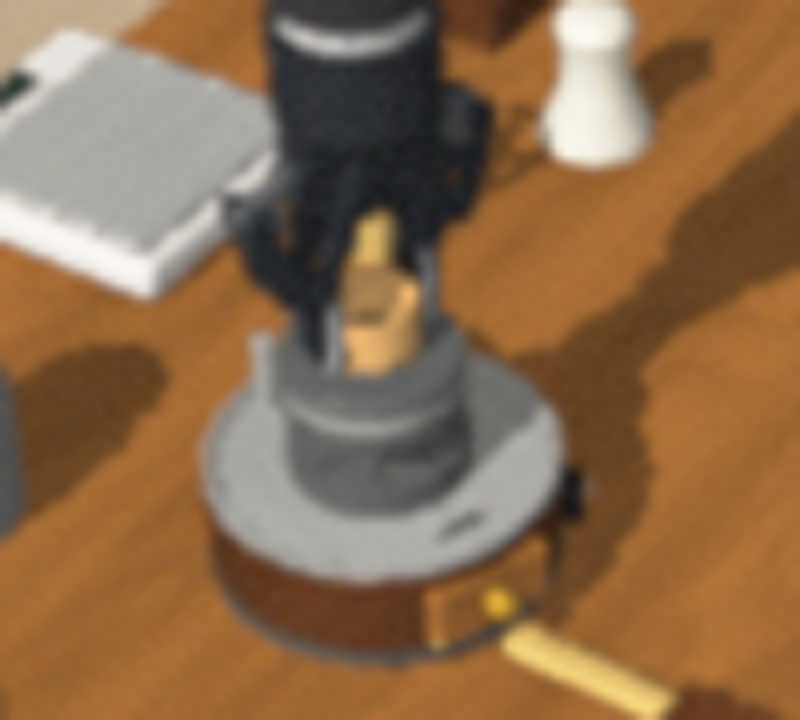

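Emit:
move_arm(
  increments=[
    {"offset":[-0.1,-0.1,-0.2],"turn":[0,0,0],"fingers":1},
    {"offset":[0,0,-0.2],"turn":[0,0,0],"fingers":1},
    {"offset":[0,0,-0.15],"turn":[0,0,0],"fingers":1},
    {"offset":[0,0,-0.1],"turn":[0,0,0],"fingers":1},
    {"offset":[0,0,0],"turn":[0,0,0],"fingers":1},
  ],
)

```text
time_s: 20.75
position: [580.2, 5.1, 122.4]
tool_rot: [[-0.96, 0.279, -0.001], [0.279, 0.96, 0.0], [0.001, -0.0, -1.0]]
contact_force: [-0.2, 0.0, -5.3]
opening: 42.1
```

Emit:
move_arm(
  increments=[
    {"offset":[0.05,0,-0.1],"turn":[0,0,0],"fingers":1},
    {"offset":[0,0,-0.15],"turn":[0,0,0],"fingers":1},
    {"offset":[0,0,-0.15],"turn":[0,0,0],"fingers":1},
    {"offset":[0,0,0],"turn":[0,0,0],"fingers":1},
  ],
)

```text
time_s: 21.08
position: [580.8, 5.1, 118.5]
tool_rot: [[-0.96, 0.279, -0.001], [0.279, 0.96, 0.0], [0.001, -0.0, -1.0]]
contact_force: [-0.0, 0.3, -5.0]
opening: 42.0
```

```bash
python3 - <<'E'
from h import *
S=shot('scene','sc18'); crop('sc18',280,160,370,250,8,'c23')
E
```

```text
(no output)
```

View pics/c23.png

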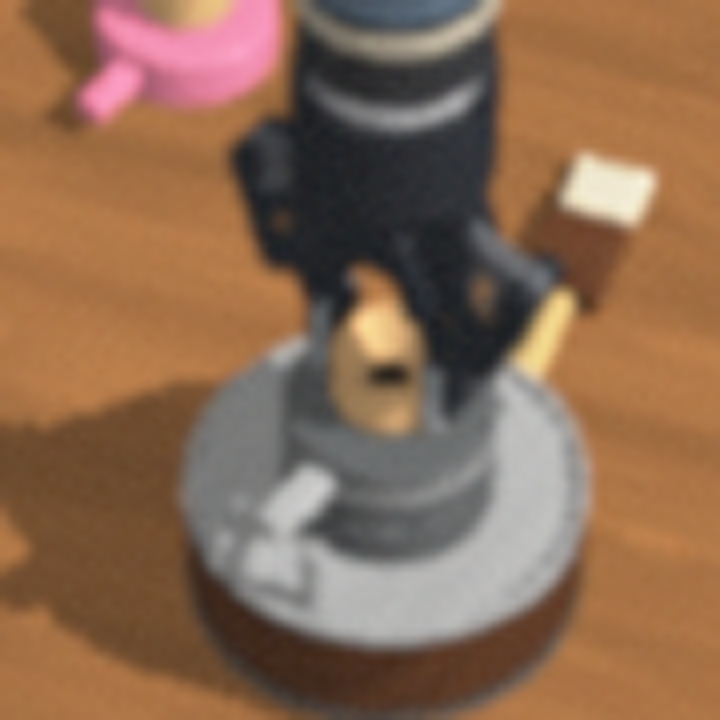

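No contact, so the stone is engaged over the hub and the arm is heading between the posts. Continuing down slowly.

Emit:
move_arm(
  increments=[
    {"offset":[0,0,-0.15],"turn":[0,0,0],"fingers":1},
    {"offset":[0,0,-0.15],"turn":[0,0,0],"fingers":1},
    {"offset":[0,0,-0.15],"turn":[0,0,0],"fingers":1},
    {"offset":[0,0,-0.1],"turn":[0,0,0],"fingers":1},
    {"offset":[0,0,0],"turn":[0,0,0],"fingers":1},
  ],
)

```text
time_s: 21.55
position: [580.8, 5.0, 113.0]
tool_rot: [[-0.96, 0.279, -0.001], [0.279, 0.96, 0.0], [0.001, -0.0, -1.0]]
contact_force: [-0.5, 0.4, -5.1]
opening: 42.2
```

Emit:
move_arm(
  increments=[
    {"offset":[0,0,-0.1],"turn":[0,0,0],"fingers":1},
    {"offset":[0,0,-0.1],"turn":[0,0,0],"fingers":1},
    {"offset":[0,0,0],"turn":[0,0,0],"fingers":1},
  ],
)

```text
time_s: 21.8
position: [580.9, 5.1, 111.2]
tool_rot: [[-0.96, 0.279, -0.0], [0.279, 0.96, 0.0], [0.0, -0.0, -1.0]]
contact_force: [-0.3, -0.2, -5.1]
opening: 42.4
```

Emit:
move_arm(
  increments=[
    {"offset":[0,0,-0.1],"turn":[0,0,0],"fingers":1},
    {"offset":[0,0,-0.1],"turn":[0,0,0],"fingers":1},
    {"offset":[0,0,0],"turn":[0,0,0],"fingers":1},
    {"offset":[0,0,0],"turn":[0,0,0],"fingers":1},
  ],
)

```text
time_s: 22.13
position: [581.2, 5.1, 109.9]
tool_rot: [[-0.96, 0.279, 0.0], [0.279, 0.96, -0.0], [-0.0, 0.0, -1.0]]
contact_force: [-0.5, 0.0, -3.2]
opening: 42.4
```

Emit:
move_arm(
  increments=[
    {"offset":[0,0,-0.1],"turn":[0,0,0],"fingers":1},
    {"offset":[0,0,0],"turn":[0,0,0],"fingers":1},
    {"offset":[0,0,0],"turn":[0,0,0],"fingers":1},
  ],
)

```text
time_s: 22.38
position: [581.2, 5.1, 109.8]
tool_rot: [[-0.96, 0.279, 0.001], [0.279, 0.96, -0.0], [-0.001, 0.0, -1.0]]
contact_force: [-2.8, 0.0, 4.3]
opening: 42.0
```

```bash
python3 - <<'E'
from h import *
S=shot('scene','sc19'); crop('sc19',280,160,370,250,8,'c24')
E
```

View pics/c24.png

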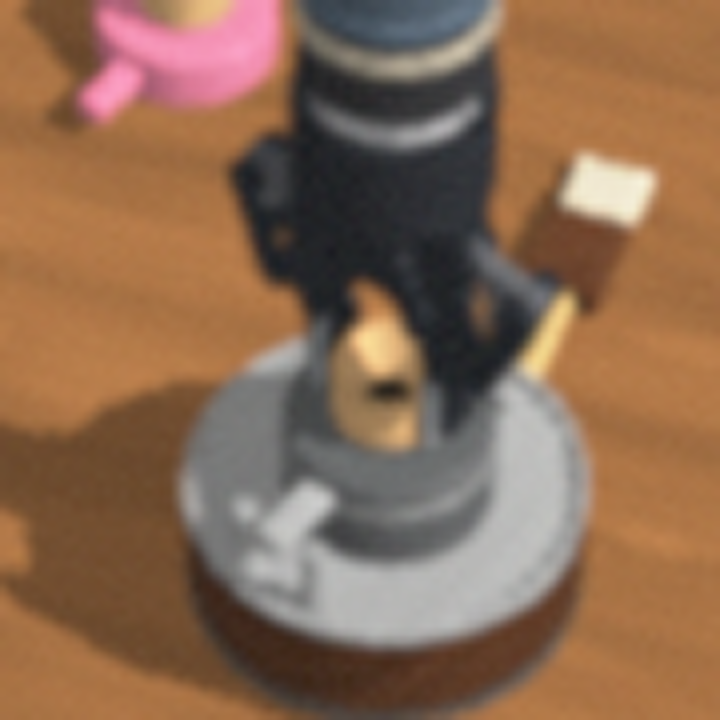

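Emit:
move_arm(
  increments=[
    {"offset":[0,0,0.1],"turn":[0,0,0],"fingers":1},
    {"offset":[0,0,0],"turn":[0,0,0],"fingers":0.6},
    {"offset":[0,0,0],"turn":[0,0,0],"fingers":0.2},
    {"offset":[0,0,0],"turn":[0,0,0],"fingers":0.2},
    {"offset":[0,0,0],"turn":[0,0,0],"fingers":0.2},
    {"offset":[0,0,0],"turn":[0,0,0],"fingers":0.2},
    {"offset":[0,0,0],"turn":[0,0,0],"fingers":0.2},
  ],
)

```text
time_s: 23.02
position: [581.3, 5.0, 109.4]
tool_rot: [[-0.96, 0.279, 0.0], [0.279, 0.96, -0.0], [-0.0, 0.0, -1.0]]
contact_force: [0.2, -0.1, 0.6]
opening: 68.4
```

Emit:
move_arm(
  increments=[
    {"offset":[0,0,1],"turn":[0,0,0],"fingers":0.2},
    {"offset":[0,0,2],"turn":[0,0,0],"fingers":0.2},
    {"offset":[0,0,3],"turn":[0,0,0],"fingers":0.2},
    {"offset":[0,0,3.5],"turn":[0,0,0],"fingers":0.2},
    {"offset":[0,0,2],"turn":[0,0,0],"fingers":0.2},
    {"offset":[0,0,0.5],"turn":[0,0,0],"fingers":0.2},
    {"offset":[0,0,0],"turn":[0,0,0],"fingers":0.2},
    {"offset":[0,0,0],"turn":[0,0,0],"fingers":0.2},
  ],
)

```text
time_s: 23.68
position: [581.1, 5.1, 229.2]
tool_rot: [[-0.96, 0.279, -0.0], [0.279, 0.96, 0.0], [0.0, 0.0, -1.0]]
contact_force: [-0.2, -0.3, -0.4]
opening: 68.1
```

```bash
python3 - <<'E'
from h import *
d=shot('wrist','w20'); crop('w20',220,90,420,270,4,'c25')
S=shot('scene','sc20'); crop('sc20',280,160,370,250,8,'c26'); s=env.get_state();print(s['contact_force'],s['time_s'])
E
```

```text
[-0.19264543 -0.10410218 -0.78993706] 23.7833
```

View pics/c25.png

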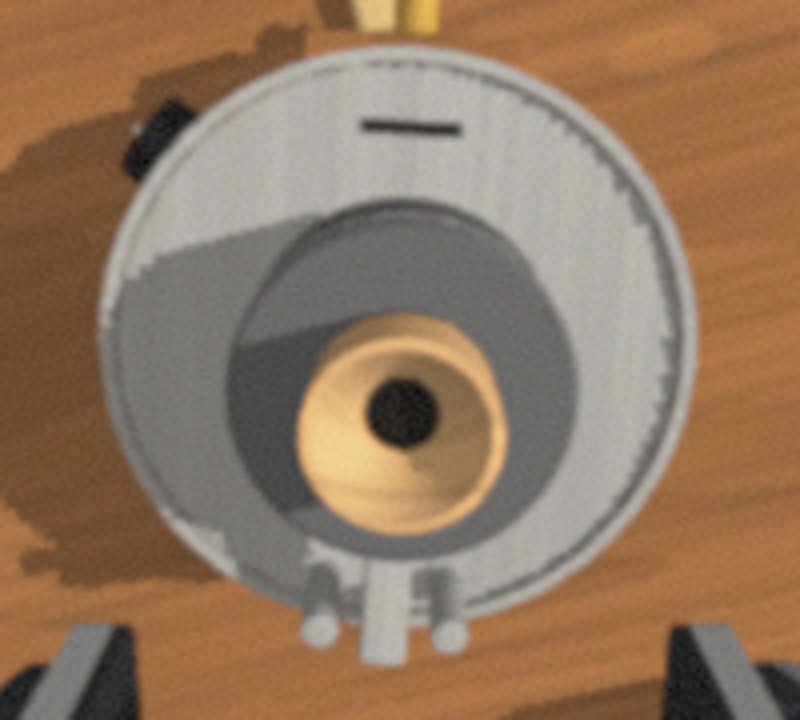

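View pics/sc20.png

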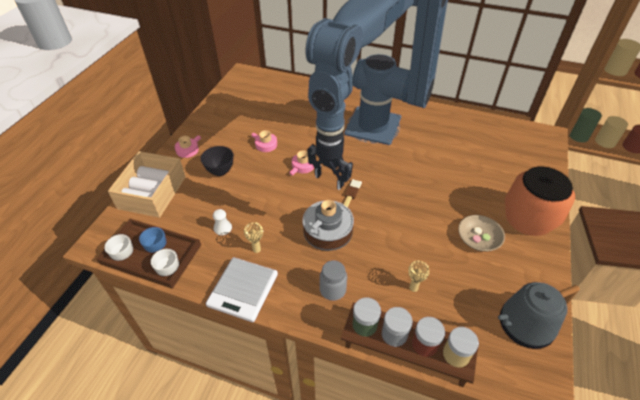

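```bash
python3 - <<'E'
from h import *
d=load('w20'); Q=lambda x,y,z:pz(d,x/4+220,y/4+90,z)
n=Q(403,435,134); e=Q(384,662,100); m=(Q(319,630,98)+Q(450,635,98))/2; print(n,e,az(e-n),m,az(m-n))
for u,v,z in[(333,270,106),(220,213,79)]: pass
a=cv2.imread('pics/scene0.png').astype(int);b=cv2.imread('pics/sc20.png').astype(int)
D=np.abs(a-b).max(2)
for nm,(x0,y0,x1,y1) in dict(can=(318,258,350,300),whA=(240,220,266,255),whB=(405,258,432,294),hold=(208,205,236,238),dish=(455,215,508,252),bowl=(198,145,238,178),brush=(343,176,364,205)).items(): print(nm,D[y0:y1,x0:x1].mean().round(1),np.percentile(D[y0:y1,x0:x1],95))
s=env.get_state();print(s['contact_force'],np.abs(s['dq']).max(),s['time_s'])
print(env.close_job())
E
```

```text
[581.15614277   6.30908405 134.        ] [650.52594624 -18.72089014 100.        ] -19.8404296794805 [643.34453813 -16.49101776  98.        ] -20.13442750986176
can 3.0 5.0
whA 3.1 5.0
whB 3.1 5.0
hold 4.4 7.0
dish 3.0 5.0
bowl 3.2 6.0
brush 11.1 93.60000000000002
[-0.19264543 -0.10410218 -0.78993706] 0.5911587637041213 23.7833
the job is handed in; nothing more can be done
None
```

The mill is back together and the job was handed in at about 24 s of the 72 s allowed; no verdict was reported.

- **Lower stone:** I set it on the spigot and turned it about 80° under 8–12 N. It dropped onto the deck, with the tool at 79.6 mm against 79.5 mm expected. In the wrist picture after release, it sat concentric on the deck.
- **Upper stone:** I picked the grey stone, not one of the pink look-alikes. It came to rest at a tool height of 109.8 mm, as predicted. The last wrist picture shows the stop arm between the posts, pointing along -19.8° against -20.1° for the posts' midpoint. The neck is within about 1 mm of the axis.
- **Forces:** the tool readings between moves never passed about 9 N. At hand-in the gripper was open, well above the mill and touching nothing.
- **Bystanders:** the before and after pictures match for the canister, whisks, holder, dish and bowl. The brush patch did differ (mean 11 against 3–4 for the rest). I put that down to the gripper in front of it; I didn't measure the brush itself, but it looked in place.
- **Where checks disagreed:** the scene and wrist cameras differed by up to 4 mm on how far the lower stone was from the spigot. I mostly followed the wrist camera, and the stone went over the spigot without catching.

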